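Restock a locked tilt-out bolt bin

TASK

Restock the blue tilt-out bin: lift the orange stop tab out of its lock notch (red stripe), shift it along the rail and drop it fully into the free notch (green stripe), then tip the bin right forward by its fin and put every single bolt and screw that lies by itself on the bench into it (not those of the black heap). Push the bin back until it clicks fully home, and move the stop back so that it sits fully down in the lock notch at the red stripe again. Leave the oil can and the brass bush where they are.

Things in the scene. Friction and masses are not known exactly. Their poses are not given: they have to be found in the camera images.
- bin_unit: Grey sheet-metal tilt-bin housing, fixed: 120 mm deep (x), 250 mm wide (y), flat roof 139 mm high. Origin at the centre of its underside; its -x side is the open front, +y is to the left as seen facing the front. Along its front top edge (x = -60 to -46 mm) runs a dark steel stop rail with teeth up to 157 mm and notches 15 mm wide, 12 mm deep at y = 0 (not used), -50 and -100 mm.
- lock_notch (a point): Bottom of the LOCK notch of the rail (second from the left, y = -50 mm on the housing), 145 mm above the bench. A red stripe on the roof behind the rail marks it. A stop here blocks the bin. Axes as the housing's.
- free_notch (a point): Bottom of the FREE notch (the next to the right, y = -100 mm on the housing), 145 mm above the bench. A green stripe on the roof behind the rail marks it. A stop here lets the bin tip. Axes as the housing's.
- stop_shoe (a joint): Position of the orange stop along the rail, m: 0 at the LOCK notch (where it starts), +0.050 at the FREE notch, -0.050 at the unused notch; it grows towards the housing's -y side. Ends stop it at +-0.052. It moves with under 1 N once the tab is lifted clear.
- stop_tab (a joint): Lift of the orange stop tab, m: 0 with its 10 mm wide tongue fully down in a notch, 0.012 with the tongue on top of a tooth, 0.022 at its upper stop. Lift it over 0.012 to shift it. It weighs 90 g, drops under its own weight and is captive on the rail.
- tab_grip (a point): Middle of the upright orange grip of the stop tab, to be pinched from above across the housing's y. The grip is 12 mm thick (y), 30 mm deep (x), 50 mm tall; its top is 21 mm above this point, the 28 mm wide flange at its foot 28 mm below. The point is 205 mm above the bench with the tab down. In the LOCK notch a plate of the tab hangs 17 mm down in front of the bin's front wall.
- hopper (a joint): Tilt of the blue bin, rad: 0 fully home, 0.8 tipped right forward to its stop. The hinge line runs along the housing's y at x = -60 mm, z = 20 mm in the housing's frame; the bin's top tips towards -x. The stiff hinge (0.3 N m) holds the bin where it is left; just before home, at about 0.075 rad, a sprung catch clicks over (a few N more at the fin).
- hopper_grip (a point): Point on the bin's pull fin, an upright fin 10 mm thick (y), 36 mm tall, that sticks 60 mm forward from the middle of the bin's front wall; pinch it from above across y. The point is 45 mm in front of the wall and 18 mm below the fin's upper edge; with the bin home it lies 105 mm in front of the housing's centre, 108 mm above the bench. It turns about the hinge with the bin.
- hopper_floor (a point): Centre of the bin's inner floor; axes go with the bin (x to its back wall, y to its left, z up out of it). Inside 87 mm (x) by 136 mm (y); front wall 110 mm, back wall 60 mm high. Tipped right forward, the front wall's top edge is 139 mm in front of the housing's centre and 97 mm above the bench: bolts let go between this edge and the rail fall in.
- bolt_short_1: Loose silver hexagon-head bolt, 38 mm long, head 16 mm across, lying on the bench; may be absent (None). As it first lies, the origin is on the bench under its middle and its own z points up; it may roll over if knocked. The head, at +y, begins 11 mm from the origin; the axis of the 10 mm thick shank runs along y about 7 mm above the origin (z = 7). Grip it across the shank at y = -8 mm.
- bolt_short_2: Loose silver hexagon-head bolt, 38 mm long, head 16 mm across, lying on the bench; may be absent (None). As it first lies, the origin is on the bench under its middle and its own z points up; it may roll over if knocked. The head, at +y, begins 11 mm from the origin; the axis of the 10 mm thick shank runs along y about 7 mm above the origin (z = 7). Grip it across the shank at y = -8 mm.
- bolt_short_3: Loose black socket-head screw, 41 mm long, head 16 mm across, lying on the bench; may be absent (None). As it first lies, the origin is on the bench under its middle and its own z points up; it may roll over if knocked. The head, at +y, begins 9 mm from the origin; the axis of the 10 mm thick shank runs along y about 7 mm above the origin (z = 7). Grip it across the shank at y = -8 mm.
- bolt_long_1: Loose black socket-head screw, 70 mm long, head 15 mm across, lying on the bench; may be absent (None). As it first lies, the origin is on the bench under its middle and its own z points up; it may roll over if knocked. The head, at +y, begins 25 mm from the origin; the axis of the 10 mm thick shank runs along y about 7 mm above the origin (z = 7). Grip it across the shank at y = 0 mm.
- bolt_long_2: Loose black socket-head screw, 60 mm long, head 15 mm across, lying on the bench; may be absent (None). As it first lies, the origin is on the bench under its middle and its own z points up; it may roll over if knocked. The head, at +y, begins 20 mm from the origin; the axis of the 10 mm thick shank runs along y about 7 mm above the origin (z = 7). Grip it across the shank at y = 0 mm.
- oil_can: Bystander: dark red pump oil can with a thin bent spout, 72x156x157 mm, loose, standing. Origin at the centre of its underside.
- brass_bush: Bystander: brass bush (short thick tube) lying on its side, 94 mm long, 52 mm across, loose. Origin at the centre of its underside.

How it is judged:
By the outcome, as a careful person would: the job done as asked, in the order asked, and still so for the second after the job is handed in, with the robot touching nothing.
Of bolt_short_1, bolt_short_2, bolt_short_3, bolt_long_1, bolt_long_2 only 3 to 5 are there at a start; the rules pass over those that are not, and their reading is None.
At some moment in a run one of bolt_short_1, bolt_short_2, bolt_short_3, bolt_long_1, bolt_long_2 may be knocked a few centimetres aside while the robot is not near it.
Once in a run the grip may slacken for a moment while it holds something.
It also fails if it takes over 210 s, if anything falls off the work surface, if the arm or the gripper's body presses on something with over 40 N, if the wrist force passes 120 N, or if a joint passes its speed limit or range.

ROBOT

A 6-joint arm with a two-finger parallel gripper is mounted at the origin on a cart in front of the work surface, level with it; the furniture and walls round the work are solid. World frame = base frame: x ahead of the robot, y to its left, z up, the work surface at z = 0. Lengths are in m, angles in rad, forces in N, time in s.
With the tool pointing down it reaches from about 0.375 to 0.975 m from the base axis. Payload 3.8 kg.
Tool frame: the origin (TCP) lies at the very end of the fingers, on their centre line; the grasp point (between the pads) lies behind it (bot.tcp_to_grasp is the y of the grasp point in the tool frame, in m); y points along the fingers, z is the direction in which the jaws open and shut, and the axes are right-handed (so a half turn about y gives the same grasp; the last joint's range is limited). The gripper opens to 85 mm and grips with 20 to 120 N. Pads are 22 mm wide; open, the fingers measure 114 mm over their backs; the gripper's body (76 mm by 85 mm) begins 54 mm behind the grasp point. The pads swing forward as they close: fully open they stand 13 mm farther back than shut.
Start: joints at [-1.225, 0.264, 1.604, -0, 1.274, -0.037], TCP at [0.252, -0.626, 0.231] pointing down, gripper open.
Joint ranges: [-2.63, 2.63], [-0.94, 2.18], [0.31, 2.57], [-1.31, 4.45], [0, 2.66], [-2.55, 2.55]. Speed limits (rad/s): [2.57, 2.57, 3.14, 3.14, 3.14, 3.14].

INTERFACE

Orientations are given as a rotation vector (axis times angle).
In Python, from workcell import bot, optics, workorder gives the robot as it stands.
- The arm moves only by the shell command python3 -m handwheel 'ROWS' [FORCE]. ROWS is JSON, a list of rows, each a list of 7 numbers: the shift along the tool's x, y, z in m, then the turn, a rotation vector about the tool's x, y, z in rad, then the opening, from 0 (shut) to 1 (fully open). A call has 1 to 8 rows; each row shifts and turns the commanded pose from where the row before left it, along the tool's axes as they then stand; what a row does not reach is not made up. A row lasts 1/8 s, in which the tool goes at most 62.5 mm and 10.7 degrees, less where a joint would pass 70% of its speed; a pose out of reach is approached as far as the arm can. A call with a gripper value outside its range is refused whole. The fingers move at their own pace and stop on an object; FORCE is the grip in N (left out, the last holds). Time passes only in rows, so rows that do not move let the fingers close. It gives the time, the measured TCP pose, the force and the opening at its end, in the units of the state.
- bot.read_state(): the state, without advancing time (a new reading comes with each control period).
- optics.read_camera(name): name is "scene" or "top" or "wrist"; returns a dict with "image" (384x512x3 uint8, red, green, blue), "z_map" (384x512 float32, m along the optical axis (not along the pixel's ray), 0 where there is no reading), "mtx" (3x3 intrinsics, pixels), "world_from_camera" (4x4, takes a point from camera to world coordinates); the wrist camera has in their place "hand_eye" (4x4, takes a point from camera to tool coordinates, whose origin is the TCP and whose axes are the tool frame's). Camera axes: x right, y down, z forward; pixel columns grow to the right and rows downward; lengths in m; the calibration is good to about 2 mm. A picture is of the moment at which its call begins: read the wrist's pose just before it.
- workorder.finish_job(): hands the job in, once; it reports no verdict.
The state is a dict: "time": time; "q": joint angles; "joint_vel": joint speeds; "joint_torque": joint torques, N m; "tool_pos": TCP position; "tcp_rot": TCP orientation; "wrist_force": force on the tool from outside, world axes, zero at the start; "torque": the same for the moment, N m; "width": opening from 0.0 (shut) to 1.0 (fully open).
Only numpy, scipy, OpenCV 4.12 (cv2) and the standard library are available. Lean on these libraries where they do the work, as an engineer would, in place of code of your own. Each camera call takes 0.05 s, during which the arm holds its last target.

## Working session

There is one attempt and no reset: what is moved stays moved. The work goes in short steps, Python scripts to look and compute and a shell command to move; the robot and the scene stay as the last step left them, time stands still between calls to the robot, and variables do not carry over. Pictures are saved under pics/ and viewed, and the job is handed in when it is done.

```bash
ls; mkdir -p pics; cat > h.py <<'E'
from workcell import bot, optics, workorder
import numpy as np, cv2
from scipy.spatial.transform import Rotation as R
def shot(name,fn,scale=1.0,crop=None):
    s=bot.read_state(); d=optics.read_camera(name)
    im=d["image"][:,:,::-1]
    if crop: im=im[crop[1]:crop[3],crop[0]:crop[2]]
    if scale!=1: im=cv2.resize(im,None,fx=scale,fy=scale,interpolation=cv2.INTER_CUBIC)
    cv2.imwrite("pics/"+fn,im)
    if "hand_eye" in d:
        T=np.eye(4);T[:3,:3]=R.from_rotvec(s["tcp_rot"]).as_matrix();T[:3,3]=s["tool_pos"]
        d["W"]=T@d["hand_eye"]
    else: d["W"]=d["world_from_camera"]
    return d
def cloud(d):
    z=d["z_map"];v,u=np.mgrid[:z.shape[0],:z.shape[1]];K=d["mtx"]
    p=np.stack([(u-K[0,2])*z/K[0,0],(v-K[1,2])*z/K[1,1],z,np.ones_like(z)],-1)@d["W"].T
    p=p[...,:3];p[z==0]=np.nan
    return p
def st():
    s=bot.read_state()
    print("t",round(s["time"],2),"q",np.round(s["q"],3),"p",np.round(s["tool_pos"],4),"F",np.round(s["wrist_force"],1),"w",round(s["width"],3))
    print(np.round(R.from_rotvec(s["tcp_rot"]).as_matrix(),3).tolist())
    return s
E
python3 - <<'E'
from h import *
st();print(bot.tcp_to_grasp)
for n in("scene","top","wrist"):
    d=shot(n,n+"0.png",1.5);np.savez("/tmp/"+n,**{k:v for k,v in d.items()})
    print(n,np.round(d["W"],3).tolist(),d["mtx"].tolist())
E
```

```text
pics
t 0.0 q [-1.225  0.265  1.605  0.     1.274 -0.037] p [ 0.2519 -0.6255  0.2299] F [ 0.2 -0.3 -0. ] w 1.0
[[-0.928, -0.001, 0.373], [-0.373, 0.002, -0.928], [-0.0, -1.0, -0.002]]
-0.0187
scene [[0.8, -0.246, 0.547, -0.145], [-0.599, -0.303, 0.741, -0.931], [-0.017, -0.921, -0.39, 0.627], [0.0, 0.0, 0.0, 1.0]] [[394.0094660903104, 0.0, 251.0593759689964], [0.0, 394.0094660903104, 192.5144433423169], [0.0, 0.0, 1.0]]
top [[-0.005, -0.995, 0.104, 0.4], [-1.0, 0.005, 0.001, -0.006], [-0.001, -0.104, -0.995, 1.593], [0.0, 0.0, 0.0, 1.0]] [[403.221216562384, 0.0, 252.86682106182636], [0.0, 403.221216562384, 191.6670188375839], [0.0, 0.0, 1.0]]
wrist [[0.373, -0.893, -0.252, 0.314], [-0.928, -0.36, -0.098, -0.6], [-0.003, 0.27, -0.963, 0.372], [0.0, 0.0, 0.0, 1.0]] [[288.3973534391722, 0.0, 257.8104148535559], [0.0, 288.3973534391722, 188.99695757238948], [0.0, 0.0, 1.0]]
```

View pics/scene0.png

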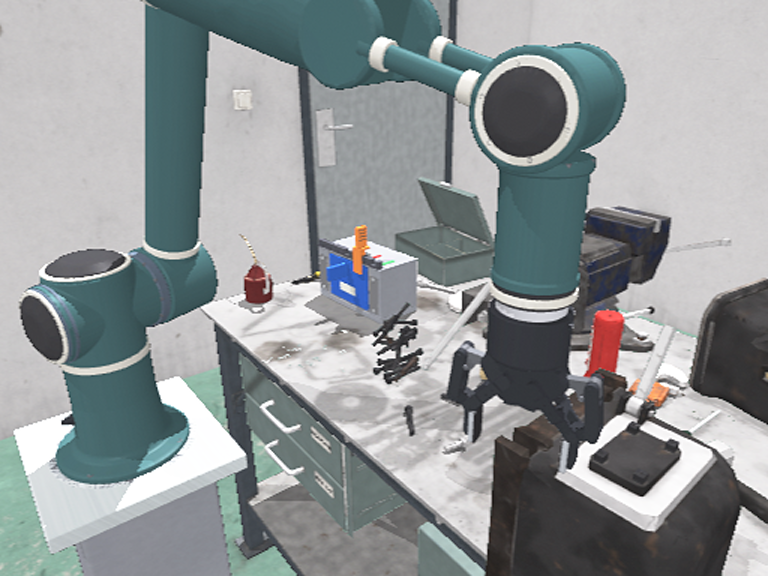

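View pics/top0.png

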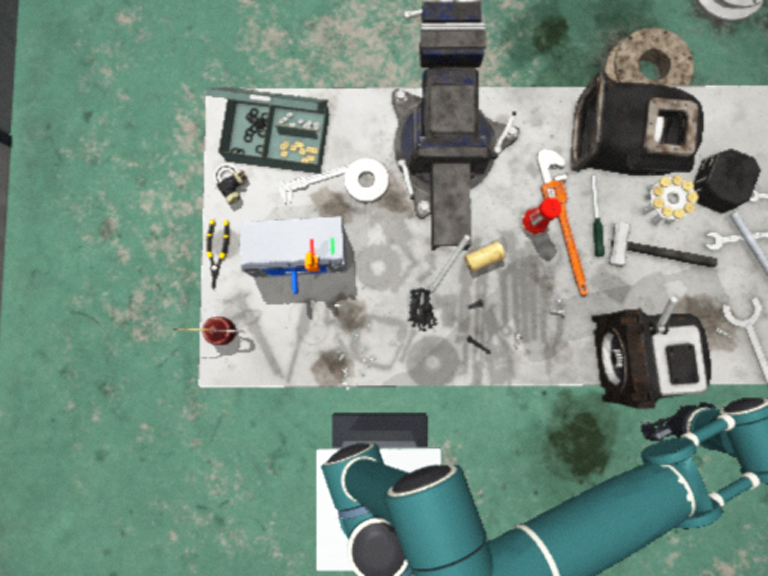

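View pics/wrist0.png

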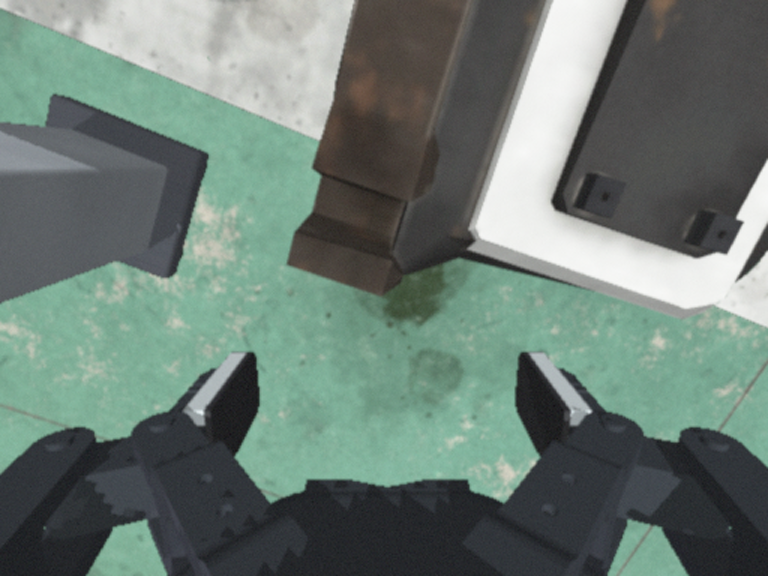

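The top view shows the housing at (295,245), its stop at (312,260), the heap at (422,308), and small items around (477,303), (478,345), (517,337) and (558,308). I'll zoom in on these.

```bash
python3 - <<'E'
from h import *
d=np.load("/tmp/top.npz");im=d["image"][:,:,::-1]
cv2.imwrite("pics/z1.png",cv2.resize(im[160:260,260:400],None,fx=5.5,fy=5.5,interpolation=cv2.INTER_CUBIC))
cv2.imwrite("pics/z2.png",cv2.resize(im[130:260,125:265],None,fx=4.5,fy=4.5,interpolation=cv2.INTER_CUBIC))
P=cloud(d)
# housing roof
m=(abs(P[...,2]-.139)<.01);v,u=np.where(m&(np.arange(512)[None,:]<260))
pts=P[v,u][:,:2].astype(np.float32);print(len(pts),cv2.minAreaRect(pts),np.median(P[v,u][:,2]))
def col(cond,n):
    v,u=np.where(cond);print(n,len(v),np.round(np.nanmedian(P[v,u],0),4),np.nanmin(P[v,u],0).round(3),np.nanmax(P[v,u],0).round(3))
i=d["image"].astype(int);r,g,b=i[...,0],i[...,1],i[...,2]
roi=np.zeros(r.shape,bool);roi[140:210,150:240]=1
col(roi&(r>200)&(g>80)&(g<180)&(b<80),"orange")
col(roi&(r>150)&(g<90)&(b<90),"red")
col(roi&(g>150)&(r<110)&(b<130),"green")
col(roi&(b>120)&(r<80),"blue")
# bench heights by obj
for (u,v) in[(318,202),(318,230),(345,225),(372,205)]:
    print(u,v,P[v,u].round(4))
E
```

```text
1968 ((0.7345713376998901, 0.2501429319381714), (0.3602246344089508, 0.6158867478370667), 81.92305755615234) 0.1379079436348749
orange 36 [0.6105 0.1529 0.1758] [0.597 0.146 0.136] [0.64  0.172 0.223]
red 21 [0.5983 0.1562 0.149 ] [0.596 0.144 0.125] [0.651 0.166 0.194]
  return np.nanmean(a, axis, out=out, keepdims=keepdims)
Traceback (most recent call last):
ValueError: zero-size array to reduction operation fmin which has no identity
```

View pics/z1.png

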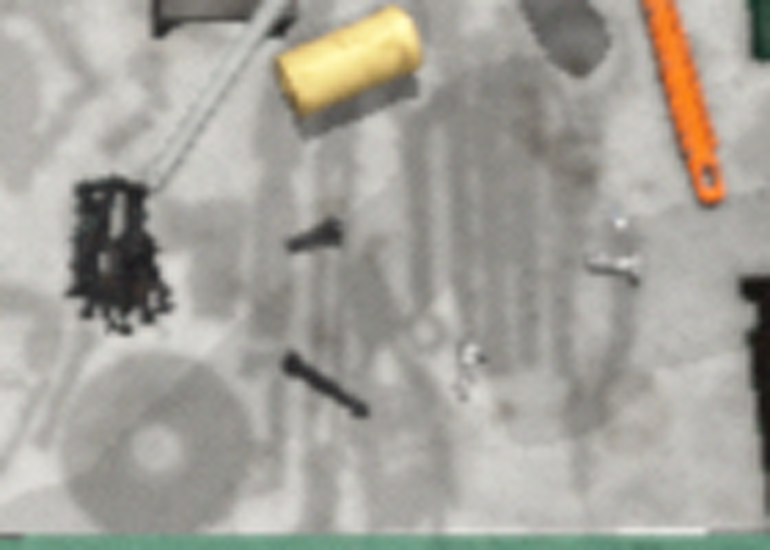

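View pics/z2.png

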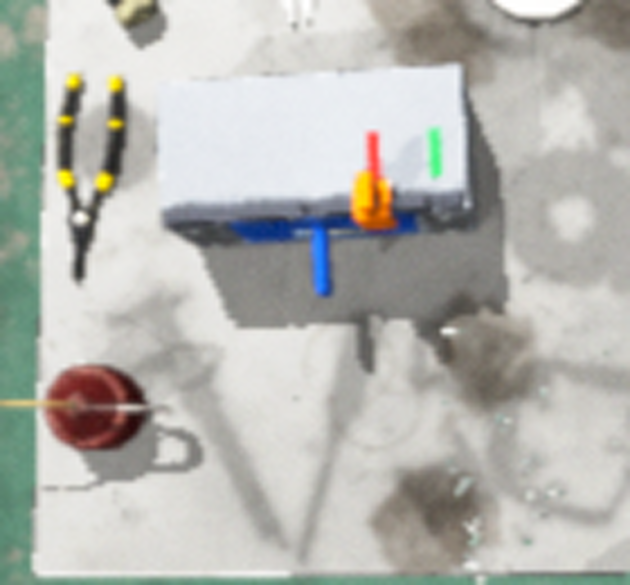

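```bash
python3 - <<'E'
from h import *
d=np.load("/tmp/top.npz")
P=cloud(d)
m=(abs(P[...,2]-.139)<.006);m[:,:150]=0;m[:,240:]=0;m[:140]=0;m[180:]=0
v,u=np.where(m)
pts=P[v,u][:,:2].astype(np.float32)
r=cv2.minAreaRect(pts);print(len(pts),r,cv2.boxPoints(r).round(3).tolist())
for (u,v) in[(318,202),(318,230),(345,225),(372,205)]:
    print(u,v,P[v,u].round(4))
E
```

```text
1736 ((0.6596842408180237, 0.21190519630908966), (0.12776432931423187, 0.2501644194126129), 2.9219367504119873) [[0.5899999737739563, 0.33399999141693115], [0.6019999980926514, 0.08399999886751175], [0.7300000190734863, 0.09000000357627869], [0.7170000076293945, 0.3400000035762787]]
318 202 [ 0.523  -0.2601  0.0134]
318 230 [ 0.4136 -0.2588  0.007 ]
345 225 [ 0.4324 -0.3633  0.0145]
372 205 [ 0.5111 -0.4757 -0.    ]
```

```bash
cat >> h.py <<'E'
def plan(target,zang=None,n=8,start=None):
    """target TCP world; zang: desired angle (deg) of tool z in world xy (mod 180), tool pointing down"""
    s=start or bot.read_state();T=R.from_rotvec(s["tcp_rot"]);p=np.array(s["tool_pos"])
    z=T.as_matrix()[:,2];cur=np.degrees(np.arctan2(z[1],z[0]))
    if zang is None: dr=0
    else:
        dr=(zang-cur+90)%180-90
    Rz=R.from_euler('z',dr,degrees=True)
    # target orientation: exact down
    a=np.radians(cur+dr);zz=np.array([np.cos(a),np.sin(a),0]);yy=np.array([0,0,-1.]);M=np.stack([np.cross(yy,zz),yy,zz],1)
    tot=(T.inv()*R.from_matrix(M)).as_rotvec()
    dp=(np.array(target)-p)/n
    print("from",p.round(4),"zang",cur.round(1),"turn about tool y deg",-round(dr,1),"dist",np.linalg.norm(dp*n).round(3),"tilt-fix",tot.round(4))
    rows=[];C=T
    for i in range(n):
        rows.append([round(float(x),4) for x in list(C.inv().apply(dp))+list(tot/n)]);C=C*R.from_rotvec(tot/n)
    for r in rows: print(r)
def axes(d):pass
E
python3 -c "
from h import *
plan([0.45,-0.27,0.36],-87.1,8)"
```

```text
from [ 0.2519 -0.6256  0.2302] zang -68.1 turn about tool y deg 19.0 dist 0.427 tilt-fix [1.800e-03 3.322e-01 2.000e-04]
[-0.0396, -0.0162, -0.032, 0.0002, 0.0415, 0.0]
[-0.0382, -0.0162, -0.0336, 0.0002, 0.0415, 0.0]
[-0.0368, -0.0162, -0.0352, 0.0002, 0.0415, 0.0]
[-0.0353, -0.0162, -0.0367, 0.0002, 0.0415, 0.0]
[-0.0337, -0.0162, -0.0381, 0.0002, 0.0415, 0.0]
[-0.0321, -0.0162, -0.0395, 0.0002, 0.0415, 0.0]
[-0.0305, -0.0162, -0.0408, 0.0002, 0.0415, 0.0]
[-0.0287, -0.0162, -0.042, 0.0002, 0.0415, 0.0]
```

```bash
python3 -m handwheel '[[0,-0.06,0,0,0,0,1],[0,-0.06,0,0,0,0,1],[-0.053,0,-0.043,0,0.055,0,1],[-0.050,0,-0.046,0,0.055,0,1],[-0.047,0,-0.048,0,0.055,0,1],[-0.045,0,-0.050,0,0.055,0,1],[-0.042,0,-0.053,0,0.055,0,1],[-0.040,0,-0.055,0,0.055,0,1]]'
python3 - <<'E'
from h import *
st();d=shot("wrist","w1.png",1.5);np.savez("/tmp/w1",**d)
E
```

```text
time: 1.15
tool_pos: [0.4352, -0.2966, 0.3511]
tcp_rot: [-0.055, 2.196, -2.196]
wrist_force: [0.6, 0.2, -0.0]
width: 1.004
t 1.15 q [-0.646 -0.071  1.753  0.     1.46   0.874] p [ 0.4352 -0.2966  0.3511] F [ 0.6  0.2 -0. ] w 1.004
[[-0.999, 0.0, 0.051], [-0.051, 0.0, -0.999], [-0.0, -1.0, -0.0]]
```

View pics/w1.png

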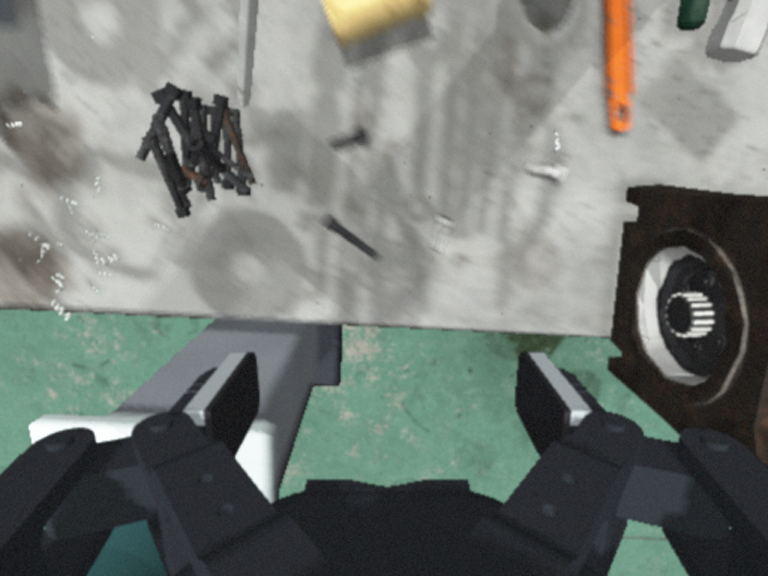

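```bash
python3 -m handwheel '[[-0.009,0,-0.057,0,0,0,1],[-0.009,0,-0.057,0,0,0,1],[-0.009,0,-0.057,0,0,0,1],[-0.009,0,-0.057,0,0,0,1],[-0.009,0,-0.057,0,0,0,1],[-0.009,0,-0.057,0,0,0,1],[-0.009,0,-0.057,0,0,0,1],[-0.009,0,-0.057,0,0,0,1]]'
python3 - <<'E'
from h import *
st();d=shot("wrist","w2.png",1.5);np.savez("/tmp/w2",**d)
P=cloud(d);i=d["image"].astype(int);r,g,b=i[...,0],i[...,1],i[...,2]
def col(c,n):
    v,u=np.where(c&np.isfinite(P[...,0]));p=P[v,u];print(n,len(v),np.median(p,0).round(4),np.percentile(p,3,0).round(4),np.percentile(p,97,0).round(4),"uv",np.median(u)*1.5,np.median(v)*1.5);return p
p=col((r>180)&(g>70)&(g<180)&(b<80),"orange")
q=p[p[:,2]>.218];print("top",len(q),cv2.minAreaRect(q[:,:2].astype(np.float32)),np.median(q[:,2]))
col((r>180)&(g<90)&(b<100),"red")
col((g>180)&(r<130)&(b<160),"green")
m=abs(P[...,2]-.139)<.005
pts=P[m][:,:2].astype(np.float32);pts=pts[(pts[:,0]>.56)&(pts[:,0]<.76)]
rr=cv2.minAreaRect(pts);print(rr,cv2.boxPoints(rr).round(4).tolist())
E
```

```text
time: 2.2
tool_pos: [0.4824, 0.1622, 0.3512]
tcp_rot: [-0.058, 2.194, -2.195]
wrist_force: [0.5, -0.1, 0.3]
width: 0.999
t 2.2 q [ 0.276 -0.107  1.785 -0.     1.463  1.793] p [0.4824 0.1622 0.3512] F [ 0.5 -0.1  0.3] w 0.999
[[-0.999, 0.0, 0.053], [-0.053, -0.0, -0.999], [-0.0, -1.0, 0.0]]
orange 554 [0.605  0.164  0.2031] [0.5975 0.154  0.0132] [0.6532 0.417  0.2269] uv 396.0 68.25
top 260 ((0.6113422513008118, 0.15860791504383087), (0.026850221678614616, 0.011103181168437004), 3.898934841156006) 0.22525699198375781
  return _methods._mean(a, axis=axis, dtype=dtype,
  ret = um.true_divide(
Traceback (most recent call last):
IndexError: index -1 is out of bounds for axis 0 with size 0
```

View pics/w2.png

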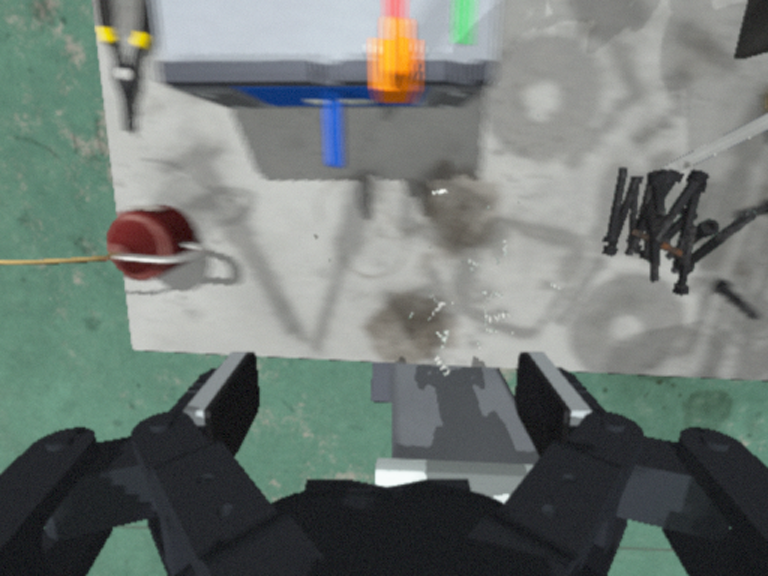

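```bash
python3 -m handwheel '[[-0.043,0.03,0.004,0,0,0,1],[-0.043,0.03,0.003,0,0,0,1],[-0.0425,0.03,0.003,0,0,0,1],[0,0,0,0,0,0,0.6],[0,0,0,0,0,0,0.6]]' 40
python3 - <<'E'
from h import *
st();d=shot("wrist","w3.png",1.5);np.savez("/tmp/w3",**d)
P=cloud(d);i=d["image"].astype(int);r,g,b=i[...,0],i[...,1],i[...,2]
def col(c,n):
    v,u=np.where(c&np.isfinite(P[...,0]));p=P[v,u]
    if len(p): print(n,len(v),np.median(p,0).round(4),np.percentile(p,3,0).round(4),np.percentile(p,97,0).round(4),"uv",np.median(u)*1.5,np.median(v)*1.5);return p
p=col((r>150)&(g>50)&(g<180)&(b<80),"orange")
q=p[p[:,2]>.218];print("top",len(q),cv2.minAreaRect(q[:,:2].astype(np.float32)),np.median(q[:,2]))
col((r>150)&(g<100)&(b<110),"red")
col((g>180)&(r<150)&(b<180),"green")
plan([0.6113,0.1586,0.191],-87.1,2)
E
```

```text
time: 2.88
tool_pos: [0.611, 0.1569, 0.2609]
tcp_rot: [-0.059, 2.195, -2.196]
wrist_force: [0.8, 0.7, 0.5]
width: 0.615
t 2.88 q [0.212 0.166 1.668 0.    1.31  1.73 ] p [0.611  0.1569 0.2609] F [0.8 0.7 0.5] w 0.615
[[-0.999, -0.002, 0.053], [-0.053, -0.0, -0.999], [0.002, -1.0, 0.0]]
orange 1802 [0.619  0.1591 0.1969] [0.5994 0.1451 0.011 ] [0.7113 0.4395 0.2264] uv 384.0 291.0
top 784 ((0.6132044792175293, 0.15855684876441956), (0.029479606077075005, 0.01207427866756916), 3.4110214710235596) 0.22532752167678338
red 778 [0.64   0.1589 0.1403] [0.6032 0.1441 0.1385] [0.671  0.1647 0.2227] uv 387.0 226.5
green 551 [0.6571 0.1105 0.1397] [0.6371 0.1051 0.1382] [0.6753 0.1159 0.1409] uv 468.0 202.5
from [0.6111 0.1571 0.2621] zang -87.0 turn about tool y deg 0.1 dist 0.071 tilt-fix [ 0.0002  0.0021 -0.0005]
[-0.0001, 0.0356, -0.0007, 0.0001, 0.0011, -0.0003]
[-0.0001, 0.0356, -0.0007, 0.0001, 0.0011, -0.0003]
```

View pics/w3.png

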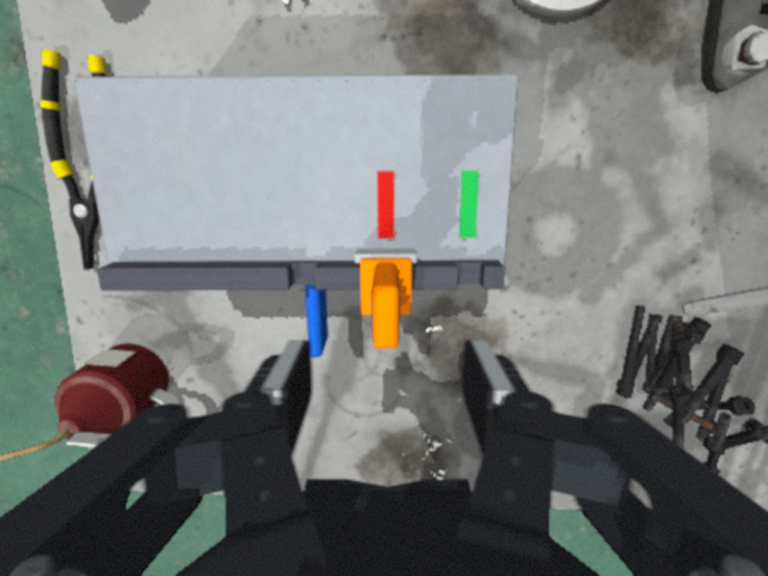

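The picture shows the tab at (385,305), centred between the fingers. The red stripe is directly behind it and the green one is to the right at (468,203). Next I go down and pinch.

```bash
python3 -m handwheel '[[-0.001,0.035,-0.0015,0,0,0,0.6],[0,0.035,0,0,0,0,0.6],[0,0,0,0,0,0,0],[0,0,0,0,0,0,0],[0,0,0,0,0,0,0],[0,0,0,0,0,0,0]]' 50; python3 -c "
from h import *
st()"
```

```text
time: 3.68
tool_pos: [0.6134, 0.1592, 0.1943]
tcp_rot: [-0.054, 2.194, -2.192]
wrist_force: [-1.9, 0.1, 6.7]
width: 0.136
t 3.67 q [0.215 0.209 1.74  0.    1.188 1.732] p [0.6134 0.1592 0.1943] F [-1.9  0.1  6.7] w 0.136
[[-0.999, 0.004, 0.053], [-0.053, 0.001, -0.999], [-0.004, -1.0, -0.001]]
```

```bash
python3 -m handwheel '[[0,-0.010,0,0,0,0,0],[0,-0.008,0,0,0,0,0],[0,0,0,0,0,0,0]]'; python3 -c "
from h import *
st()"
```

```text
time: 4.05
tool_pos: [0.6132, 0.1591, 0.2106]
tcp_rot: [-0.055, 2.194, -2.193]
wrist_force: [1.4, 0.4, -1.1]
width: 0.131
t 4.05 q [0.215 0.198 1.723 0.    1.218 1.733] p [0.6132 0.1591 0.2106] F [ 1.4  0.4 -1.1] w 0.131
[[-0.999, 0.002, 0.053], [-0.053, 0.001, -0.999], [-0.002, -1.0, -0.0]]
```

```bash
python3 -m handwheel '[[0,0,0.012,0,0,0,0],[0,0,0.013,0,0,0,0],[0,0,0.013,0,0,0,0],[0,0,0.012,0,0,0,0],[0,0,0,0,0,0,0],[0,0,0,0,0,0,0]]'; python3 - <<'E'
from h import *
st();d=shot("wrist","w4.png",1.5)
E
```

```text
time: 4.8
tool_pos: [0.6159, 0.1073, 0.2094]
tcp_rot: [-0.055, 2.194, -2.195]
wrist_force: [5.9, -0.3, -1.1]
width: 0.132
t 4.8 q [ 1.330e-01  1.840e-01  1.742e+00 -1.000e-03  1.214e+00  1.653e+00] p [0.6159 0.1073 0.2094] F [ 5.9 -0.3 -1.1] w 0.132
[[-0.999, 0.002, 0.052], [-0.052, -0.001, -0.999], [-0.002, -1.0, 0.001]]
```

View pics/w4.png

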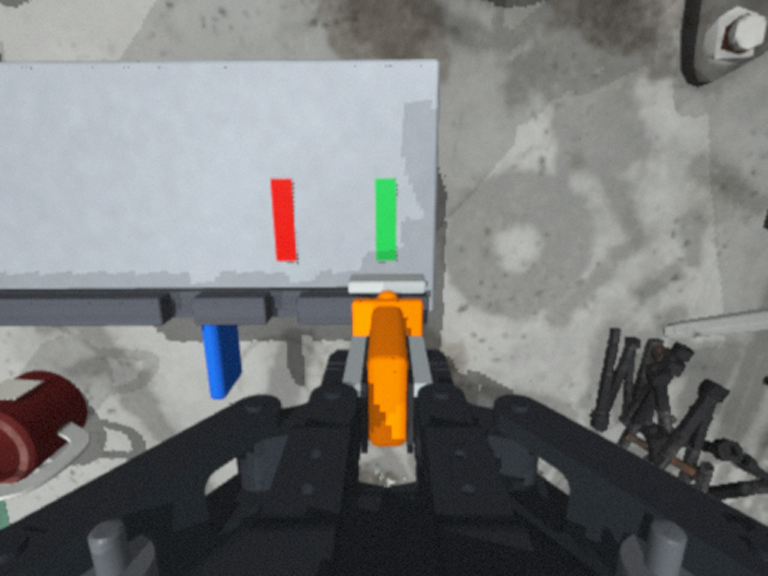

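The tab now lines up with the green stripe at (386,220). It went about 1.8 mm past the notch, so I'll nudge it back and lower it.

```bash
python3 -m handwheel '[[0.001,0,-0.001,0,0,0,0],[0,0.008,0,0,0,0,0],[0,0.009,0,0,0,0,0],[0,0,0,0,0,0,0]]'; python3 -c "
from h import *
st()"
```

```text
time: 5.35
tool_pos: [0.6159, 0.1088, 0.1943]
tcp_rot: [-0.052, 2.193, -2.193]
wrist_force: [4.4, 0.2, 4.1]
width: 0.134
t 5.35 q [ 1.350e-01  1.930e-01  1.759e+00 -1.000e-03  1.184e+00  1.654e+00] p [0.6159 0.1088 0.1943] F [4.4 0.2 4.1] w 0.134
[[-0.999, 0.005, 0.052], [-0.052, -0.0, -0.999], [-0.005, -1.0, 0.0]]
```

```bash
python3 -m handwheel '[[0,0,0,0,0,0,0.5],[0,0,0,0,0,0,0.5],[0,0,0,0,0,0,0.5],[0,-0.04,0,0,0,0,0.5],[0,-0.04,0,0,0,0,0.5],[0.03,-0.02,-0.03,0,0,0,0.5],[0.03,0,-0.03,0,0,0,0.5],[0,0,-0.03,0,0,0,0.5]]'; python3 - <<'E'
from h import *
st();d=shot("wrist","w5.png",1.5);np.savez("/tmp/w5",**d)
P=cloud(d);i=d["image"].astype(int);r,g,b=i[...,0],i[...,1],i[...,2]
def col(c,n):
    v,u=np.where(c&np.isfinite(P[...,0]));p=P[v,u]
    if len(p): print(n,len(v),np.median(p,0).round(4),np.percentile(p,3,0).round(4),np.percentile(p,97,0).round(4),"uv",np.median(u)*1.5,np.median(v)*1.5);return p
p=col((r>150)&(g>50)&(g<180)&(b<80),"orange")
q=p[p[:,2]>.218];print("top",len(q),cv2.minAreaRect(q[:,:2].astype(np.float32)),np.median(q[:,2]))
col((r>150)&(g<100)&(b<110)&(P[...,0]>.63),"red")
col((g>180)&(r<150)&(b<180),"green")
p=col((b>130)&(r<80),"blue")
q=p[(abs(p[:,2]-.126)<.006)&(p[:,0]<.61)];print("fin top",len(q),cv2.minAreaRect(q[:,:2].astype(np.float32)),np.median(q[:,2]))
plan([0.5586,0.2065,0.2],-87.1,2)
E
```

```text
time: 6.35
tool_pos: [0.5472, 0.1972, 0.2928]
tcp_rot: [-0.059, 2.195, -2.195]
wrist_force: [0.2, 0.0, -0.8]
width: 0.499
t 6.35 q [0.303 0.056 1.731 0.    1.356 1.821] p [0.5472 0.1972 0.2928] F [ 0.2  0.  -0.8] w 0.499
[[-0.999, -0.001, 0.053], [-0.053, -0.0, -0.999], [0.001, -1.0, 0.0]]
orange 1600 [0.6177 0.1158 0.1774] [0.6004 0.1099 0.0122] [0.6688 0.4132 0.2263] uv 535.5 163.5
top 515 ((0.6150880455970764, 0.11256469041109085), (0.02915951795876026, 0.007353129796683788), 4.316120624542236) 0.22478798445208714
red 256 [0.653  0.1631 0.1399] [0.635  0.16   0.1384] [0.6713 0.166  0.1413] uv 450.0 102.0
green 643 [0.6574 0.1135 0.1394] [0.6376 0.1068 0.1377] [0.6754 0.1197 0.1409] uv 528.0 99.0
blue 387 [0.5726 0.2085 0.1249] [ 0.5424  0.2042 -0.0015] [0.5991 0.2181 0.1266] uv 373.5 219.0
fin top 315 ((0.5731704831123352, 0.20677749812602997), (0.0570758618414402, 0.00778235262259841), 2.6061179637908936) 0.12521302581967259
from [0.5475 0.2007 0.2924] zang -86.9 turn about tool y deg 0.2 dist 0.093 tilt-fix [0.0032 0.004  0.0005]
[-0.0057, 0.0462, -0.0024, 0.0016, 0.002, 0.0003]
[-0.0057, 0.0462, -0.0025, 0.0016, 0.002, 0.0003]
```

View pics/w5.png

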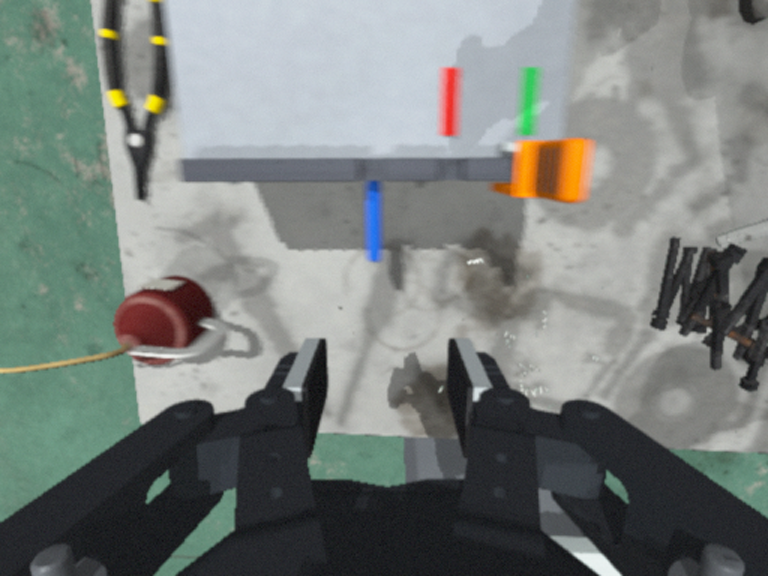

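```bash
python3 -m handwheel '[[-0.0055,0.05,-0.003,0.001,0.002,0,0.5],[-0.0055,0.05,-0.003,0.001,0.002,0,0.5],[0,0.05,0,0,0,0,0.5],[0,0.046,0,0,0,0,0.5],[0,0,0,0,0,0,0.5]]'; python3 - <<'E'
from h import *
st();d=shot("wrist","w6.png",1.5);np.savez("/tmp/w6",**d)
E
```

```text
time: 7.02
tool_pos: [0.5554, 0.2013, 0.0912]
tcp_rot: [-0.066, 2.196, -2.208]
wrist_force: [-0.3, -0.0, -0.0]
width: 0.498
t 7.03 q [ 0.307  0.238  1.91  -0.002  1.005  1.83 ] p [0.5554 0.2013 0.0912] F [-0.3 -0.  -0. ] w 0.498
[[-0.999, -0.011, 0.049], [-0.049, -0.005, -0.999], [0.011, -1.0, 0.005]]
```

View pics/w6.png

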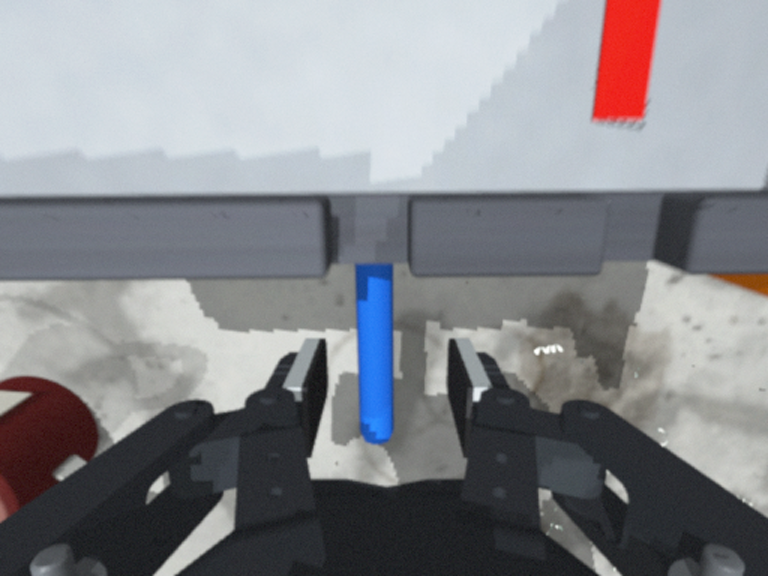

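The fin runs along px 375 and the finger centre is at about 387, so I shift 4.5 mm left and close.

```bash
python3 -m handwheel '[[-0.002,0,-0.0045,0,0,0,0.5],[0,0,0,0,0,0,0],[0,0,0,0,0,0,0],[0,0,0,0,0,0,0],[0,0,0,0,0,0,0]]' 40; python3 -c "
from h import *
st()"
```

```text
time: 7.7
tool_pos: [0.5634, 0.205, 0.0988]
tcp_rot: [-0.051, 2.188, -2.201]
wrist_force: [-0.5, -10.3, 6.9]
width: 0.108
t 7.7 q [ 0.311  0.237  1.896 -0.008  1.007  1.836] p [0.5634 0.205  0.0988] F [ -0.5 -10.3   6.9] w 0.108
[[-0.999, 0.004, 0.05], [-0.05, -0.006, -0.999], [-0.003, -1.0, 0.006]]
```

```bash
python3 -m handwheel '[[0.0037,0.0023,0.002,0,0,0.05,0],[0.0037,0.0023,0,0,0,0.05,0],[0.0037,0.0023,0,0,0,0.05,0],[0.0037,0.0023,0,0,0,0.05,0],[0,0,0,0,0,0,0]]'; python3 -c "
from h import *
st()"
```

```text
time: 8.32
tool_pos: [0.5489, 0.2041, 0.0894]
tcp_rot: [0.162, 2.092, -2.089]
wrist_force: [-4.0, -5.8, 10.6]
width: 0.108
t 8.32 q [ 0.351  0.115  2.077 -0.093  0.757  1.932] p [0.5489 0.2041 0.0894] F [-4.  -5.8 10.6] w 0.108
[[-0.978, 0.204, 0.05], [-0.05, 0.007, -0.999], [-0.204, -0.979, 0.003]]
```

```bash
python3 -m handwheel '[[0.0037,0.0022,0,0,0,0.05,0],[0.0037,0.0022,0,0,0,0.05,0],[0.0037,0.0022,0,0,0,0.05,0],[0.0037,0.0022,0,0,0,0.05,0],[0,0,0,0,0,0,0]]'; python3 -c "
from h import *
s=st()
p=np.array(s['tool_pos']);Rm=R.from_rotvec(s['tcp_rot']).as_matrix()
g=p+Rm[:,1]*-0.0187
c=np.array([.6635,.212]);ex=np.array([.9987,.0515]);ey=np.array([-.0515,.9987])
for q in(p,g):
  print((q[:2]-c)@ex,(q[:2]-c)@ey,q[2], 'angle from vert',np.arctan2(-((q[:2]-c)@ex+.06),q[2]-.02))"
```

```text
time: 8.95
tool_pos: [0.5355, 0.2033, 0.0761]
tcp_rot: [0.354, 1.987, -1.974]
wrist_force: [-13.4, -7.7, 17.6]
width: 0.108
t 8.95 q [ 0.404  0.028  2.246 -0.291  0.507  2.154] p [0.5355 0.2033 0.0761] F [-13.4  -7.7  17.6] w 0.108
[[-0.919, 0.391, 0.049], [-0.047, 0.016, -0.999], [-0.391, -0.92, 0.004]]
-0.12826840299667444 -0.0020819876245952466 0.07614110714438442 angle from vert 0.8825700087092546
-0.13558437260439227 -0.001997912061247158 0.09335047689684628 angle from vert 0.8003961857844948
```

```bash
python3 -m handwheel '[[0.010,0.0025,0,0,0,0,0],[0.009,0.0055,0,0,0,0,0],[0,0,0,0,0,0,0]]' 30; cat > ang.py <<'E'
from h import *
s=st()
p=np.array(s['tool_pos']);Rm=R.from_rotvec(s['tcp_rot']).as_matrix()
g=p+Rm[:,1]*-0.0187
c=np.array([.6635,.212]);ex=np.array([.9987,.0515])
rel=np.array([-((g[:2]-c)@ex+.06),g[2]-.02])
print('grasp',g.round(4),'rel',rel.round(4),'rad',np.linalg.norm(rel).round(4),'tilt~',round(np.arctan2(*rel)-.389,3))
E
python3 ang.py
```

```text
time: 9.32
tool_pos: [0.5236, 0.2027, 0.0615]
tcp_rot: [0.356, 1.986, -1.972]
wrist_force: [2.2, -9.6, 4.8]
width: 0.11
t 9.32 q [ 0.414  0.031  2.279 -0.32   0.473  2.193] p [0.5236 0.2027 0.0615] F [ 2.2 -9.6  4.8] w 0.11
[[-0.918, 0.393, 0.049], [-0.047, 0.016, -0.999], [-0.394, -0.919, 0.003]]
grasp [0.5163 0.2024 0.0787] rel [0.0875 0.0587] rad 0.1054 tilt~ 0.591
```

Forces are small and the bin is at about 0.59 rad. I'll keep going to its stop.

```bash
python3 -m handwheel '[[0.0084,0.0064,0.001,0,0,0,0],[0.0080,0.0068,0,0,0,0,0],[0.003,0.003,0,0,0,0,0],[0,0,0,0,0,0,0]]' 30; python3 ang.py
```

```text
time: 9.82
tool_pos: [0.5126, 0.202, 0.0393]
tcp_rot: [0.357, 1.987, -1.971]
wrist_force: [0.6, -4.6, 5.0]
width: 0.112
t 9.82 q [ 0.422  0.052  2.312 -0.361  0.423  2.246] p [0.5126 0.202  0.0393] F [ 0.6 -4.6  5. ] w 0.112
[[-0.918, 0.394, 0.05], [-0.046, 0.018, -0.999], [-0.394, -0.919, 0.002]]
grasp [0.5053 0.2017 0.0565] rel [0.0986 0.0365] rad 0.1051 tilt~ 0.827
```

```bash
python3 -m handwheel '[[0.003,0.003,0,0,0,0,0],[0,0,0,0,0,0,0]]' 30; python3 ang.py
```

```text
time: 10.07
tool_pos: [0.5127, 0.2021, 0.0391]
tcp_rot: [0.361, 1.985, -1.969]
wrist_force: [-15.6, -11.3, 37.1]
width: 0.11
t 10.07 q [ 0.423  0.052  2.314 -0.371  0.419  2.257] p [0.5127 0.2021 0.0391] F [-15.6 -11.3  37.1] w 0.11
[[-0.916, 0.397, 0.049], [-0.046, 0.017, -0.999], [-0.398, -0.918, 0.002]]
grasp [0.5053 0.2018 0.0563] rel [0.0985 0.0363] rad 0.105 tilt~ 0.829
```

```bash
python3 -m handwheel '[[-0.003,-0.003,0,0,0,0,0.5],[0,0,0,0,0,0,0.5],[0,0,0,0,0,0,0.5],[0,-0.04,0,0,0,0,0.5],[-0.008,-0.05,0,0,0,0,0.5],[-0.02,-0.046,0,0,0,0,0.5],[-0.02,-0.046,0,0,0,0,0.5],[-0.01,-0.02,0,0,0,0,0.5]]' 30; python3 ang.py
```

```text
time: 11.08
tool_pos: [0.4861, 0.2019, 0.2487]
tcp_rot: [0.357, 1.989, -1.97]
wrist_force: [-0.2, 0.0, -0.2]
width: 0.5
t 11.07 q [ 0.447 -0.274  2.159 -0.198  0.89   2.065] p [0.4861 0.2019 0.2487] F [-0.2  0.  -0.2] w 0.5
[[-0.918, 0.393, 0.049], [-0.045, 0.019, -0.999], [-0.394, -0.919, 0.0]]
grasp [0.4788 0.2015 0.2659] rel [0.125  0.2459] rad 0.2759 tilt~ 0.081
```

Next I bring the tool upright and look at the bin.

```bash
python3 -m handwheel '[[0,-0.03,0.0,0,0,-0.1,1],[0,-0.03,0.0,0,0,-0.1,1],[0,-0.03,0.0,0,0,-0.1,1],[0,0,0,0,0,-0.1,1],[0,0,0,0,0,0,1]]' 30; python3 - <<'E'
from h import *
st();d=shot("wrist","w7.png",1.5);np.savez("/tmp/w7",**d)
d=shot("top","t7.png",5,(240,150,400,260));np.savez("/tmp/t7",**d)
E
```

```text
time: 11.7
tool_pos: [0.4595, 0.1999, 0.3297]
tcp_rot: [-0.054, 2.195, -2.201]
wrist_force: [0.6, -0.2, -0.4]
width: 1.0
t 11.7 q [ 0.362 -0.115  1.831 -0.002  1.428  1.885] p [0.4595 0.1999 0.3297] F [ 0.6 -0.2 -0.4] w 1.0
[[-0.999, -0.001, 0.048], [-0.048, -0.003, -0.999], [0.001, -1.0, 0.003]]
```

View pics/w7.png

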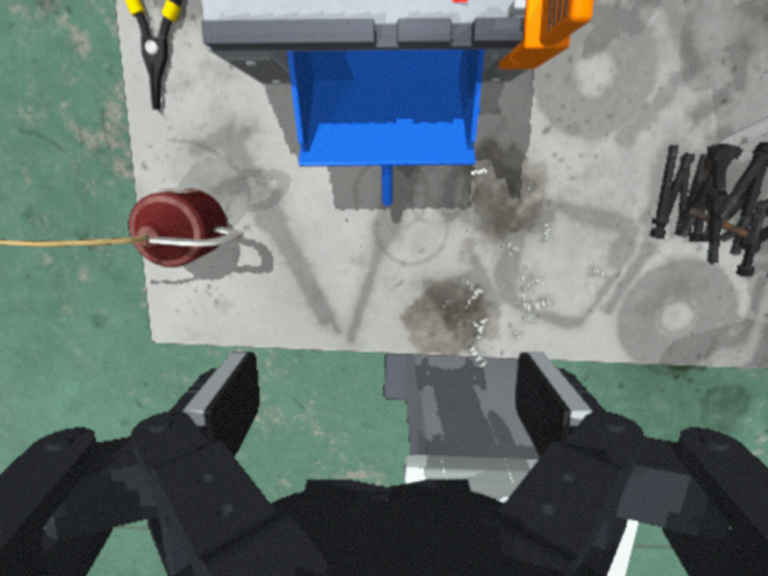

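View pics/t7.png

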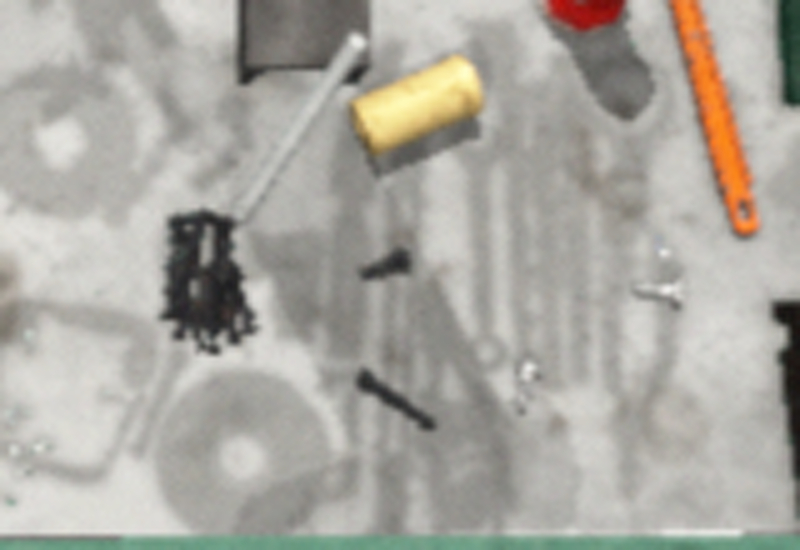

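The bin is tipped fully open, with its opening at (300–475, 50–160). All four loose bolts are still in place. I'll move over them for precise poses.

```bash
python3 -m handwheel '[[0,0,0.06,0,0,0,1],[0,0,0.06,0,0,0,1],[0,0,0.06,0,0,0,1],[0,0,0.06,0,0,0,1],[0,0.01,0.06,0,0,0,1],[0,0.02,0.06,0,0,0,1],[0,0.02,0.06,0,0,0,1],[0,0.02,0.06,0,0,0,1]]'
python3 -m handwheel '[[0,0.02,0.05,0,0,0,1],[0,0,0,0,0,0,1],[0,0,0,0,0,0,1]]'
cat > bolts.py <<'E'
from h import *
import sys
def bolts(d,zmin=0.003,rois=None):
    P=cloud(d);im=d["image"]
    # camera centred detection by height above the bench
    z=P[...,2]
    m=(z>zmin)&(z<.03)&(P[...,0]>.34)&(P[...,0]<.60)&(P[...,1]>-.60)&(P[...,1]<-.19)
    m=cv2.morphologyEx(m.astype(np.uint8),cv2.MORPH_OPEN,np.ones((2,2),np.uint8))
    n,l,s,c=cv2.connectedComponentsWithStats(m)
    for k in range(1,n):
        if s[k,4]<25: continue
        p=P[l==k]; xy=p[:,:2];r=cv2.minAreaRect(xy.astype(np.float32))
        if max(r[1])>.12: continue
        q=xy-xy.mean(0);w,V=np.linalg.eigh(q.T@q);ax=V[:,1]
        t=q@ax;wd=q@V[:,0];lo,hi=np.percentile(t,1),np.percentile(t,99)
        # head end = wider
        a=wd[t<lo+.012];b=wd[t>hi-.012]
        if np.ptp(a)>np.ptp(b): ax=-ax;t=-t;lo,hi=-hi,-lo
        mid=xy.mean(0)+ax*(lo+hi)/2
        sh=abs(t-(lo+hi)/2+.002)<.5*(hi-lo)-.010
        off=np.median(((xy-xy.mean(0))@np.array([-ax[1],ax[0]]))[sh]) if sh.sum()>3 else 0
        mid=mid+off*np.array([-ax[1],ax[0]])
        print("n",s[k,4],"uv",(c[k]*1.5).round(0),"mid",mid.round(4),"len",round(hi-lo,4),"head dir deg",np.degrees(np.arctan2(ax[1],ax[0])).round(1),"w",round(np.ptp(a),3),round(np.ptp(b),3),"zmax",p[:,2].max().round(4))
E
python3 - <<'E'
from bolts import *
st();d=shot("wrist","w8.png",1.5);np.savez("/tmp/w8",**d);bolts(d)
E
```

```text
time: 12.8
tool_pos: [0.4807, -0.2785, 0.2613]
tcp_rot: [-0.053, 2.194, -2.199]
wrist_force: [1.2, -0.3, 0.5]
width: 0.995
time: 13.18
tool_pos: [0.4835, -0.3264, 0.2419]
tcp_rot: [-0.054, 2.196, -2.198]
wrist_force: [-1.6, 0.1, 0.8]
width: 0.999
t 13.18 q [-6.360e-01  8.500e-02  1.793e+00 -1.000e-03  1.264e+00  8.870e-01] p [ 0.4835 -0.3264  0.2419] F [-1.6  0.1  0.8] w 0.999
[[-0.999, -0.001, 0.049], [-0.049, -0.001, -0.999], [0.001, -1.0, 0.001]]Traceback (most recent call last):
  File "<stdin>", line 2, in <module>
  File "bolts.py", line 18, in bolts
    if np.ptp(a)>np.ptp(b): ax=-ax;t=-t;lo,hi=-hi,-lo
       ~~~~~~^^^
    return _methods._ptp(a, axis=axis, out=out, **kwargs)
           ~~~~~~~~~~~~~^^^^^^^^^^^^^^^^^^^^^^^^^^^^^^^^^
    umr_maximum(a, axis, None, out, keepdims),
    ~~~~~~~~~~~^^^^^^^^^^^^^^^^^^^^^^^^^^^^^^
ValueError: zero-size array to reduction operation maximum which has no identity
```

View pics/w8.png

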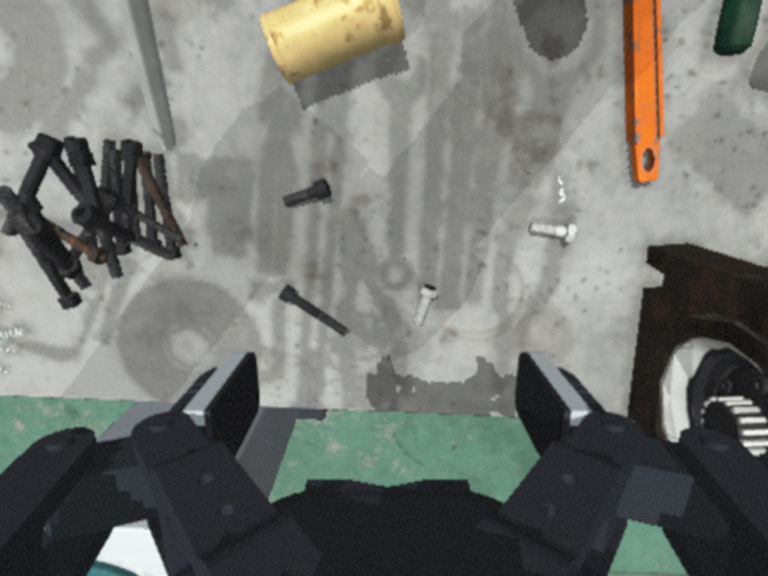

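```bash
sed -i 's/if np.ptp(a)>np.ptp(b)/if len(a)<2 or len(b)<2: continue\n        if np.ptp(a)>np.ptp(b)/' bolts.py; python3 - <<'E'
from bolts import *
bolts(dict(np.load("/tmp/w8.npz")))
E
```

```text
n 222 uv [426. 302.] mid [ 0.425 -0.363] len 0.0408 head dir deg -8.6 w 0.019 0.011 zmax 0.0188
n 893 uv [646. 344.] mid [ 0.3981 -0.5676] len 0.1137 head dir deg 4.7 w 0.007 0.002 zmax 0.039
```

```bash
cat > bolts.py <<'E'
from h import *
def bolts(d,th=0.004,near=None,rad=0.06):
    P=cloud(d);z=P[...,2].astype(np.float32)
    ok=np.isfinite(z)
    bench=ok&(abs(z)<.012)&(P[...,0]>.36)
    A=np.c_[P[bench][:,:2],np.ones(bench.sum())]
    k=np.linalg.lstsq(A,P[bench][:,2],rcond=None)[0]
    for _ in range(3):
        res=P[bench][:,2]-A@k;g=abs(res)<.0025;k=np.linalg.lstsq(A[g],P[bench][g][:,2],rcond=None)[0]
    h=z-(P[...,0]*k[0]+P[...,1]*k[1]+k[2])
    m=ok&(h>th)&(h<.03)&(P[...,0]>.34)&(P[...,0]<.62)&(P[...,1]>-.60)&(P[...,1]<-.19)
    if near is not None: m&=np.hypot(P[...,0]-near[0],P[...,1]-near[1])<rad
    n,l,s,c=cv2.connectedComponentsWithStats(m.astype(np.uint8))
    print("bench z at .45,-.35",round(k@[.45,-.35,1],4))
    for j in range(1,n):
        if s[j,4]<25: continue
        p=P[l==j]; xy=p[:,:2];q=xy-xy.mean(0);w,V=np.linalg.eigh(q.T@q);ax=V[:,1]
        t=q@ax;wd=q@V[:,0];lo,hi=np.percentile(t,1),np.percentile(t,99)
        if hi-lo>.1 or hi-lo<.02: continue
        a=wd[t<lo+.012];b=wd[t>hi-.012]
        if len(a)<2 or len(b)<2: continue
        if np.ptp(a)>np.ptp(b): ax=-ax;a,b=b,a;t=-t;lo,hi=-hi,-lo
        nrm=np.array([-ax[1],ax[0]])
        sh=(t<hi-.012)&(t>lo+.003)
        fit=np.polyfit(t[sh],(q@nrm)[sh],1)
        mid=xy.mean(0)+ax*(lo+hi)/2+nrm*np.polyval(fit,(lo+hi)/2)
        print("n",s[j,4],"uv",(c[j]*1.5).round(0),"mid",mid.round(4),"len",round(hi-lo,4),"head deg",np.degrees(np.arctan2(ax[1],ax[0])).round(1),"shankfit d",np.degrees(fit[0]).round(1),"w tail/head",np.ptp(a).round(3),np.ptp(b).round(3),"hmax",np.nanmax(h[l==j]).round(4))
E
python3 - <<'E'
from bolts import *
bolts(dict(np.load("/tmp/w8.npz")))
E
```

```text
bench z at .45,-.35 -0.0003
n 69 uv [310.  73.] mid [ 0.6128 -0.2623] len 0.0378 head deg 113.0 shankfit d -0.9 w tail/head 0.001 0.001 hmax 0.0299
n 1334 uv [644. 127.] mid [ 0.584  -0.5313] len 0.0748 head deg 14.5 shankfit d -0.9 w tail/head 0.018 0.023 hmax 0.0176
n 286 uv [308. 192.] mid [ 0.5215 -0.2547] len 0.0402 head deg -68.1 shankfit d 0.0 w tail/head 0.01 0.016 hmax 0.0177
n 264 uv [554. 229.] mid [ 0.5018 -0.4682] len 0.0358 head deg -94.6 shankfit d -1.0 w tail/head 0.009 0.016 hmax 0.0188
n 314 uv [667. 253.] mid [ 0.4922 -0.5729] len 0.0398 head deg 118.5 shankfit d -21.9 w tail/head 0.005 0.021 hmax 0.03
n 364 uv [310. 308.] mid [ 0.4164 -0.2623] len 0.0685 head deg 55.2 shankfit d 0.4 w tail/head 0.008 0.014 hmax 0.0166
n 223 uv [424. 301.] mid [ 0.4276 -0.3617] len 0.0368 head deg -11.9 shankfit d 0.7 w tail/head 0.009 0.016 hmax 0.0192
```

Four bolts found: a black short screw at (308,192), a long one at (310,308), and silver bolts at (424,301) and (554,229). I'll pick up the nearest silver one first.

```bash
python3 -c "
from h import *
plan([0.4198,-0.3601,0.08],-101.9,4)"
```

```text
from [ 0.484  -0.3262  0.2427] zang -87.2 turn about tool y deg 14.7 dist 0.178 tilt-fix [-0.0018  0.2572 -0.0006]
[0.0165, 0.0407, 0.0076, -0.0004, 0.0643, -0.0001]
[0.0159, 0.0407, 0.0087, -0.0004, 0.0643, -0.0001]
[0.0153, 0.0407, 0.0097, -0.0004, 0.0643, -0.0001]
[0.0147, 0.0407, 0.0107, -0.0004, 0.0643, -0.0001]
```

```bash
python3 -m handwheel '[[0.0165,0.041,0.0076,0,0.064,0,0.5],[0.016,0.041,0.0087,0,0.064,0,0.5],[0.0153,0.041,0.0097,0,0.064,0,0.5],[0.0147,0.040,0.0107,0,0.064,0,0.5],[0,0,0,0,0,0,0.5],[0,0,0,0,0,0,0.5]]'; python3 - <<'E'
from bolts import *
st();d=shot("wrist","w9.png",1.5);bolts(d,near=(.4276,-.3617))
plan([0.4198,-0.3601,0.004],-101.9,2)
E
```

```text
time: 13.98
tool_pos: [0.4216, -0.3616, 0.0817]
tcp_rot: [-0.221, -2.111, 2.119]
wrist_force: [0.2, 0.3, 0.4]
width: 0.501
t 13.97 q [-7.530e-01  1.780e-01  2.005e+00 -1.000e-03  9.540e-01  1.023e+00] p [ 0.4216 -0.3616  0.0817] F [0.2 0.3 0.4] w 0.501
[[-0.979, 0.003, -0.204], [0.204, -0.004, -0.979], [-0.004, -1.0, 0.003]]
bench z at .45,-.35 -0.0002
n 676 uv [386. 281.] mid [ 0.427  -0.3628] len 0.0373 head deg -12.7 shankfit d 0.5 w tail/head 0.009 0.015 hmax 0.0196
from [ 0.4221 -0.3622  0.0823] zang -101.8 turn about tool y deg 0.1 dist 0.078 tilt-fix [-0.0042  0.0025 -0.0048]
[0.0016, 0.0391, -0.001, -0.0021, 0.0013, -0.0024]
[0.0015, 0.0391, -0.0009, -0.0021, 0.0013, -0.0024]
```

View pics/w9.png

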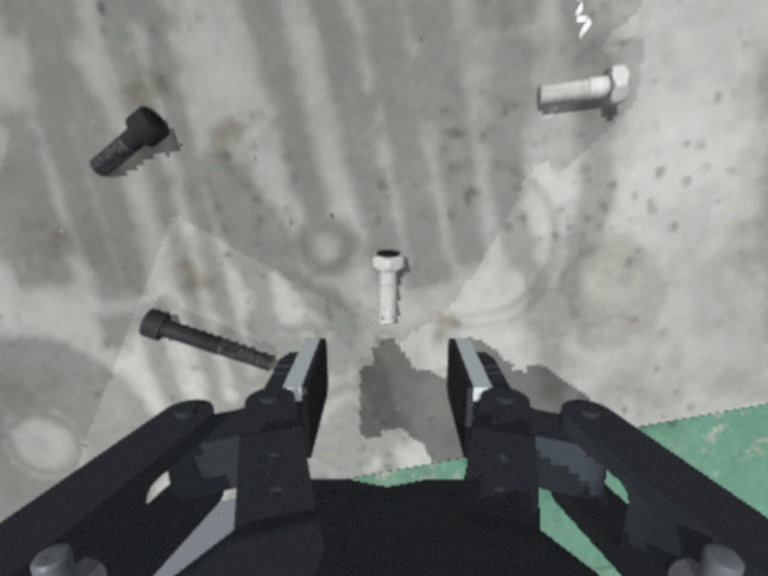

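```bash
python3 -m handwheel '[[0.003,0.039,-0.0006,0,0,-0.002,0.5],[0,0.038,0,0,0,0,0.5],[0,0,0,0,0,0,0.5],[0,0,0,0,0,0,0],[0,0,0,0,0,0,0],[0,0,0,0,0,0,0],[0,0,0,0,0,0,0]]' 45; python3 -c "
from h import *
st()"
```

```text
time: 14.9
tool_pos: [0.4188, -0.3621, 0.005]
tcp_rot: [-0.222, -2.108, 2.118]
wrist_force: [-0.3, 0.7, 7.0]
width: 0.078
t 14.9 q [-0.757  0.281  2.05  -0.003  0.806  1.024] p [ 0.4188 -0.3621  0.005 ] F [-0.3  0.7  7. ] w 0.078
[[-0.979, 0.002, -0.206], [0.206, -0.005, -0.979], [-0.003, -1.0, 0.004]]
```

```bash
python3 -m handwheel '[[0,-0.04,0,0,0,0,0],[0,-0.04,0,0,0,0,0],[0,0,0,0,0,0,0]]'; python3 - <<'E'
from bolts import *
st();d=shot("wrist","w10.png",1.5)
E
```

```text
time: 15.28
tool_pos: [0.4198, -0.3631, 0.0873]
tcp_rot: [-0.226, -2.107, 2.123]
wrist_force: [-0.9, 0.5, -0.3]
width: 0.081
t 15.28 q [-0.756  0.168  2.005 -0.003  0.96   1.023] p [ 0.4198 -0.3631  0.0873] F [-0.9  0.5 -0.3] w 0.081
[[-0.979, 0.005, -0.206], [0.206, -0.008, -0.979], [-0.006, -1.0, 0.007]]
```

View pics/w10.png

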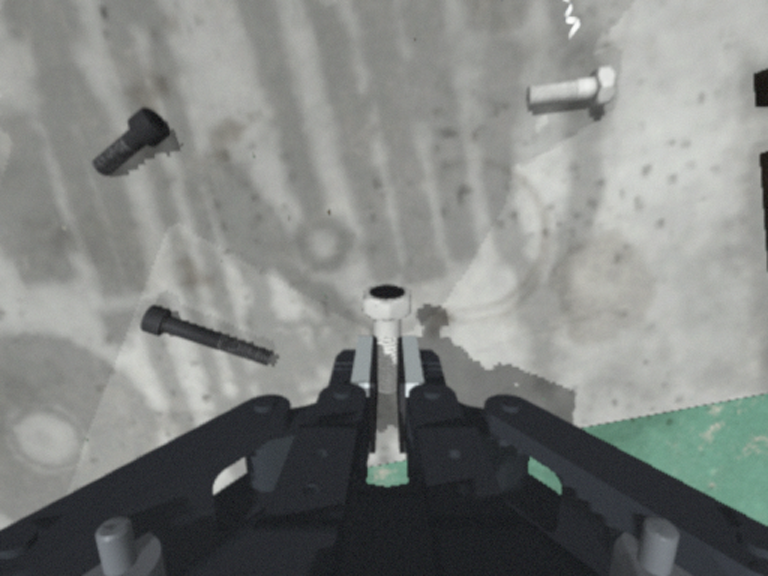

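```bash
python3 -c "
from h import *
plan([0.49,-0.08,0.27],-87,6)
plan([0.565,0.217,0.22],-87,6,start={'tcp_rot':R.from_matrix(np.array([[-.9986,0,.0523],[-.0523,0,-.9986],[0,-1,0]])).as_rotvec(),'tool_pos':[.49,-.08,.27]})"
```

```text
from [ 0.4184 -0.3618  0.085 ] zang -101.9 turn about tool y deg -14.9 dist 0.345 tilt-fix [-0.005  -0.2597 -0.0023]
[-0.0021, -0.031, -0.0483, -0.0008, -0.0433, -0.0004]
[-0.0042, -0.031, -0.0482, -0.0008, -0.0433, -0.0004]
[-0.0062, -0.031, -0.048, -0.0008, -0.0433, -0.0004]
[-0.0083, -0.0309, -0.0477, -0.0008, -0.0433, -0.0004]
[-0.0103, -0.0309, -0.0473, -0.0008, -0.0433, -0.0004]
[-0.0124, -0.0309, -0.0468, -0.0008, -0.0433, -0.0004]
from [ 0.49 -0.08  0.27] zang -87.0 turn about tool y deg -0.0 dist 0.31 tilt-fix [-0. -0.  0.]
[-0.0151, 0.0083, -0.0488, -0.0, -0.0, 0.0]
[-0.0151, 0.0083, -0.0488, -0.0, -0.0, 0.0]
[-0.0151, 0.0083, -0.0488, -0.0, -0.0, 0.0]
[-0.0151, 0.0083, -0.0488, -0.0, -0.0, 0.0]
[-0.0151, 0.0083, -0.0488, -0.0, -0.0, 0.0]
[-0.0151, 0.0083, -0.0488, -0.0, -0.0, 0.0]
```

```bash
python3 -m handwheel '[[-0.002,-0.045,-0.048,-0.001,-0.043,0,0],[-0.004,-0.045,-0.048,-0.001,-0.043,0,0],[-0.006,-0.04,-0.048,-0.001,-0.043,0,0],[-0.008,-0.03,-0.048,-0.001,-0.043,0,0],[-0.010,-0.02,-0.047,-0.001,-0.043,0,0],[-0.012,-0.005,-0.047,0,-0.043,0,0]]' 70
python3 -m handwheel '[[-0.015,0.008,-0.049,0,0,0,0],[-0.015,0.008,-0.049,0,0,0,0],[-0.015,0.008,-0.049,0,0,0,0],[-0.015,0.008,-0.049,0,0,0,0],[-0.015,0.008,-0.049,0,0,0,0],[-0.015,0.008,-0.049,0,0,0,0],[0,0,0,0,0,0,0]]'
python3 - <<'E'
from h import *
st();d=shot("wrist","w11.png",1.5)
plan([0.565,0.217,0.105],-87,3)
E
```

```text
time: 16.08
tool_pos: [0.4869, -0.0829, 0.2635]
tcp_rot: [-0.057, 2.198, -2.192]
wrist_force: [0.4, -0.5, -1.1]
width: 0.064
time: 16.95
tool_pos: [0.5602, 0.2168, 0.2127]
tcp_rot: [-0.066, 2.2, -2.193]
wrist_force: [-0.1, -0.1, -0.5]
width: 0.064
t 16.95 q [0.325 0.14  1.786 0.005 1.22  1.84 ] p [0.5602 0.2168 0.2127] F [-0.1 -0.1 -0.5] w 0.064
[[-0.998, -0.006, 0.055], [-0.055, 0.003, -0.998], [0.006, -1.0, -0.003]]
from [0.5601 0.2151 0.2132] zang -86.9 turn about tool y deg 0.1 dist 0.108 tilt-fix [0.0021 0.0013 0.0053]
[-0.0018, 0.0361, -0.0005, 0.0007, 0.0004, 0.0018]
[-0.0018, 0.0361, -0.0005, 0.0007, 0.0004, 0.0018]
[-0.0017, 0.0361, -0.0005, 0.0007, 0.0004, 0.0018]
```

View pics/w11.png

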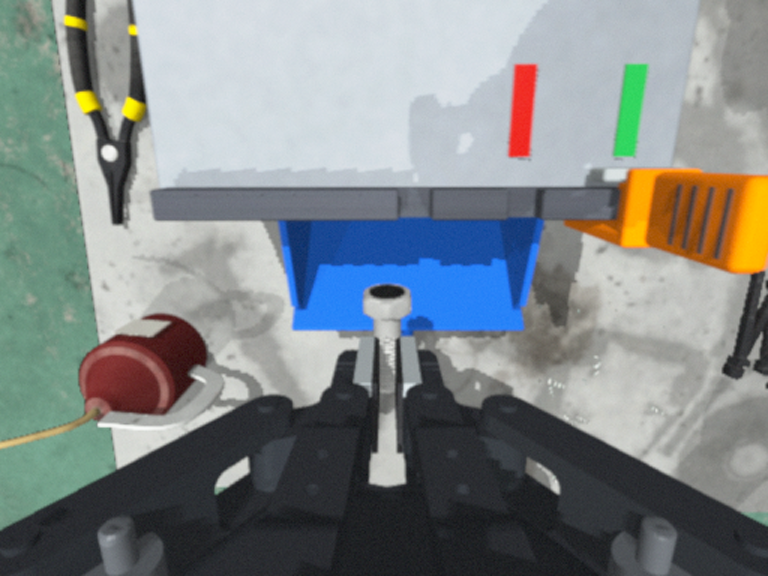

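```bash
python3 -m handwheel '[[-0.002,0.036,0,0.001,0,0.002,0],[-0.002,0.036,0,0.001,0,0.002,0],[-0.001,0.036,0,0,0,0.001,0],[0,0,0,0,0,0,0],[0,0,0,0,0,0,0.3],[0,0,0,0,0,0,0.3],[0,0,0,0,0,0,0.3]]'
python3 -m handwheel '[[0,-0.05,0,0,0,0,0.3],[0,-0.05,0,0,0,0,0.3],[0.02,-0.05,0,0,0,0,0.3],[0,0,0,0,0,0,0.5]]'
python3 - <<'E'
from h import *
st();d=shot("wrist","w12.png",1.5)
E
```

```text
time: 17.88
tool_pos: [0.5676, 0.2149, 0.1096]
tcp_rot: [-0.048, 2.195, -2.19]
wrist_force: [0.5, 0.2, -0.5]
width: 0.303
time: 18.38
tool_pos: [0.5484, 0.2146, 0.265]
tcp_rot: [-0.04, 2.194, -2.182]
wrist_force: [0.3, 0.2, 0.0]
width: 0.488
t 18.38 q [0.33  0.072 1.764 0.    1.289 1.85 ] p [0.5484 0.2146 0.265 ] F [0.3 0.2 0. ] w 0.488
[[-0.999, 0.015, 0.051], [-0.051, 0.006, -0.999], [-0.015, -1.0, -0.005]]
```

View pics/w12.png

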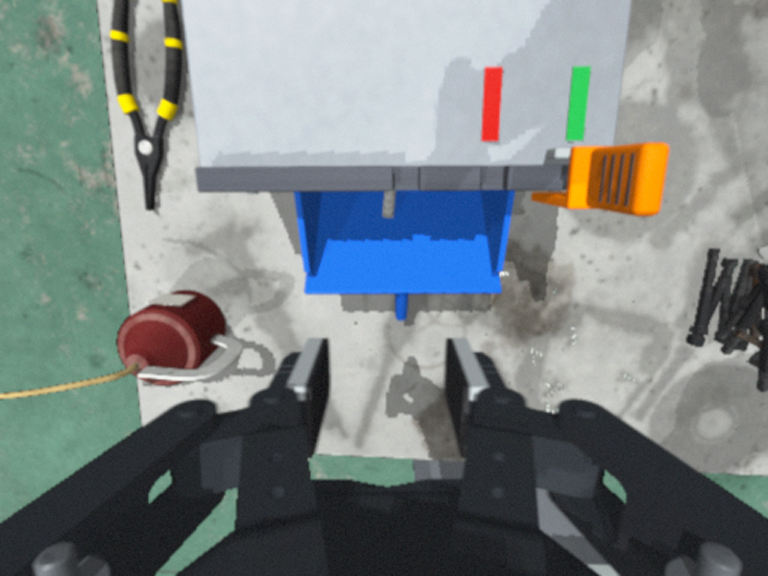

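The first bolt is in the bin; its tail shows at (388,205). Now the far silver bolt.

```bash
python3 -m handwheel '[[0.013,0,0.055,0,0,0.004,0.5],[0.013,0,0.055,-0.001,0,0.004,0.5],[0.012,0,0.055,-0.001,0,0.004,0.5],[0.012,0,0.055,0,0,0.003,0.5],[0.01,0,0.055,0,0,0,0.5]]'
python3 -c "
from h import *
plan([0.5024,-0.4602,0.15],-4.6,8)"
```

```text
time: 19.05
tool_pos: [0.4987, -0.0659, 0.2548]
tcp_rot: [-0.037, 2.192, -2.183]
wrist_force: [0.3, 0.7, -0.5]
width: 0.505
from [ 0.4987 -0.0659  0.2548] zang -87.1 turn about tool y deg -82.5 dist 0.408 tilt-fix [-0.0091 -1.4394 -0.0167]
[0.0023, 0.0129, 0.0493, -0.0011, -0.1799, -0.0021]
[0.011, 0.0128, 0.0481, -0.0011, -0.1799, -0.0021]
[0.0194, 0.0128, 0.0454, -0.0011, -0.1799, -0.0021]
[0.0272, 0.0128, 0.0412, -0.0011, -0.1799, -0.0021]
[0.0341, 0.0128, 0.0357, -0.0011, -0.1799, -0.0021]
[0.0399, 0.0129, 0.029, -0.0011, -0.1799, -0.0021]
[0.0445, 0.0129, 0.0214, -0.0011, -0.1799, -0.0021]
[0.0475, 0.013, 0.0131, -0.0011, -0.1799, -0.0021]
```

```bash
python3 -m handwheel '[[0.002,0.013,0.049,-0.001,-0.18,-0.002,0.5],[0.011,0.013,0.048,-0.001,-0.18,-0.002,0.5],[0.019,0.013,0.045,-0.001,-0.18,-0.002,0.5],[0.027,0.013,0.041,-0.001,-0.18,-0.002,0.5],[0.034,0.013,0.036,-0.001,-0.18,-0.002,0.5],[0.040,0.013,0.029,-0.001,-0.18,-0.002,0.5],[0.0445,0.013,0.021,-0.001,-0.18,-0.002,0.5],[0.0475,0.013,0.013,-0.001,-0.18,-0.002,0.5]]'
python3 -m handwheel '[[0,0.03,0,0,0,0,0.5],[0,0.03,0,0,0,0,0.5],[0,0,0,0,0,0,0.5],[0,0,0,0,0,0,0.5]]'
python3 - <<'E'
from bolts import *
s=st();d=shot("wrist","w13.png",1.5);bolts(d,near=(.5018,-.4682))
E
```

```text
time: 20.05
tool_pos: [0.5033, -0.4584, 0.1483]
tcp_rot: [-1.171, 1.264, -1.263]
wrist_force: [1.5, 0.2, 0.6]
width: 0.499
time: 20.55
tool_pos: [0.5044, -0.4573, 0.0907]
tcp_rot: [-1.168, 1.266, -1.269]
wrist_force: [0.5, 0.2, 0.4]
width: 0.5
t 20.55 q [-0.774  0.385  1.717  0.002  1.038 -0.695] p [ 0.5044 -0.4573  0.0907] F [0.5 0.2 0.4] w 0.5
[[-0.08, 0.003, 0.997], [-0.997, -0.0, -0.08], [0.0, -1.0, 0.003]]
bench z at .45,-.35 -0.0002
n 613 uv [383. 318.] mid [ 0.5006 -0.4682] len 0.0357 head deg -95.5 shankfit d 0.6 w tail/head 0.009 0.016 hmax 0.0193
```

View pics/w13.png

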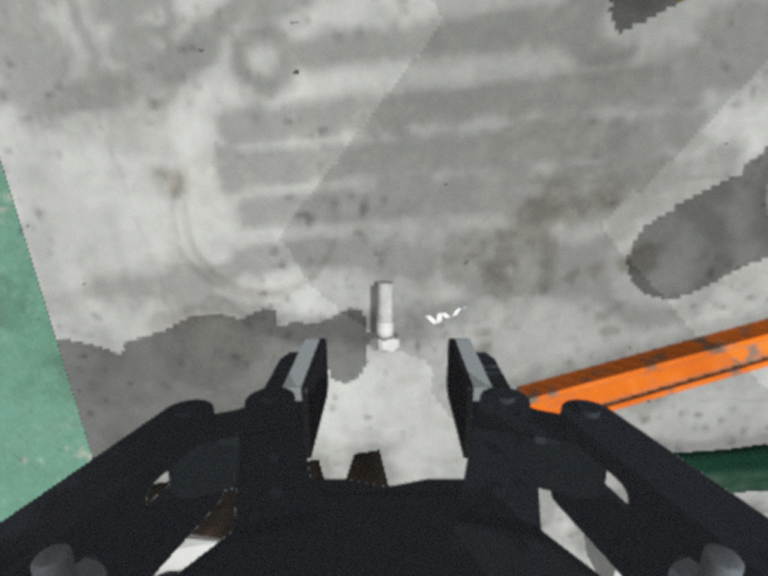

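```bash
python3 -m handwheel '[[0.0032,0.044,-0.0028,0,0,0,0.5],[0,0.043,0,0,0,0,0.5],[0,0,0,0,0,0,0.5],[0,0,0,0,0,0,0],[0,0,0,0,0,0,0],[0,0,0,0,0,0,0],[0,0,0,0,0,0,0]]' 60; python3 -c "
from h import *
st()"
python3 -m handwheel '[[0,-0.05,0,0,0,0,0],[0,-0.05,0,0,0,0,0],[0,-0.05,0,0,0,0,0],[0,0,0,0,0,0,0]]'; python3 - <<'E'
from bolts import *
st();d=shot("wrist","w14.png",1.5)
plan([0.49,-0.1,0.27],3,6)
E
```

```text
time: 21.48
tool_pos: [0.5032, -0.4621, 0.0073]
tcp_rot: [-1.168, 1.261, -1.274]
wrist_force: [-0.1, 0.1, 6.2]
width: 0.057
t 21.48 q [-0.78   0.479  1.758  0.002  0.897 -0.701] p [ 0.5032 -0.4621  0.0073] F [-0.1  0.1  6.2] w 0.057
[[-0.08, 0.006, 0.997], [-0.997, -0.004, -0.08], [0.004, -1.0, 0.007]]
time: 21.98
tool_pos: [0.5046, -0.4637, 0.1624]
tcp_rot: [-1.168, 1.253, -1.282]
wrist_force: [-0.3, 0.0, 0.1]
width: 0.058
t 21.98 q [-0.78   0.319  1.663  0.002  1.142 -0.701] p [ 0.5046 -0.4637  0.1624] F [-0.3  0.   0.1] w 0.058
[[-0.08, 0.013, 0.997], [-0.997, -0.01, -0.08], [0.009, -1.0, 0.014]]
from [ 0.5031 -0.4623  0.1589] zang -4.6 turn about tool y deg -7.6 dist 0.379 tilt-fix [-0.0092 -0.1327  0.0065]
[-0.0599, -0.0189, -0.0068, -0.0015, -0.0221, 0.0011]
[-0.0601, -0.0189, -0.0055, -0.0015, -0.0221, 0.0011]
[-0.0602, -0.0188, -0.0042, -0.0015, -0.0221, 0.0011]
[-0.0603, -0.0187, -0.0029, -0.0015, -0.0221, 0.0011]
[-0.0604, -0.0186, -0.0016, -0.0015, -0.0221, 0.0011]
[-0.0604, -0.0186, -0.0003, -0.0015, -0.0221, 0.0011]
```

View pics/w14.png

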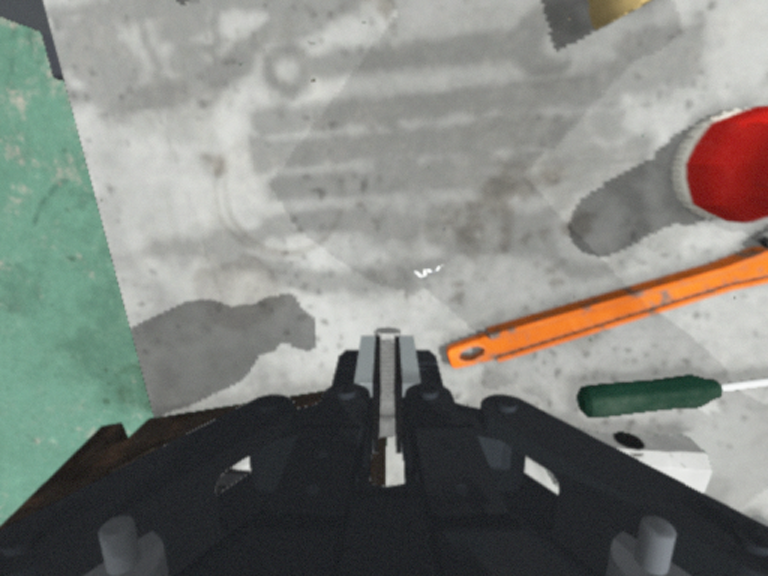

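```bash
python3 -m handwheel '[[-0.059,-0.019,-0.007,-0.001,-0.022,0.001,0],[-0.060,-0.019,-0.0055,-0.001,-0.022,0.001,0],[-0.060,-0.019,-0.004,-0.001,-0.022,0.001,0],[-0.060,-0.019,-0.003,-0.001,-0.022,0.001,0],[-0.060,-0.019,-0.0015,-0.001,-0.022,0.001,0],[-0.060,-0.019,0,-0.001,-0.022,0.001,0]]'
python3 -c "
from h import *
st();plan([0.565,0.217,0.22],3,6)"
```

```text
time: 22.78
tool_pos: [0.488, -0.1013, 0.267]
tcp_rot: [-1.232, 1.177, -1.164]
wrist_force: [-0.2, 0.8, -0.3]
width: 0.054
t 22.77 q [-0.258 -0.092  1.923  0.005  1.317 -0.311] p [ 0.488  -0.1013  0.267 ] F [-0.2  0.8 -0.3] w 0.054
[[0.052, -0.005, 0.999], [-0.999, 0.006, 0.052], [-0.006, -1.0, -0.004]]
from [ 0.488  -0.1013  0.267 ] zang 3.0 turn about tool y deg -0.0 dist 0.331 tilt-fix [ 0.0044 -0.0004 -0.0065]
[-0.0523, 0.0081, 0.0156, 0.0007, -0.0001, -0.0011]
[-0.0523, 0.0081, 0.0156, 0.0007, -0.0001, -0.0011]
[-0.0523, 0.008, 0.0156, 0.0007, -0.0001, -0.0011]
[-0.0523, 0.008, 0.0156, 0.0007, -0.0001, -0.0011]
[-0.0523, 0.0079, 0.0156, 0.0007, -0.0001, -0.0011]
[-0.0523, 0.0079, 0.0156, 0.0007, -0.0001, -0.0011]
```

```bash
python3 -m handwheel '[[-0.052,0,0.008,0.001,0,-0.001,0],[-0.052,0,0.012,0.001,0,-0.001,0],[-0.052,0.005,0.014,0.001,0,-0.001,0],[-0.052,0.01,0.018,0.001,0,-0.001,0],[-0.053,0.015,0.021,0,0,-0.001,0],[-0.053,0.018,0.021,0,0,-0.001,0],[0,0,0,0,0,0,0]]'
python3 - <<'E'
from h import *
st();d=shot("wrist","w15.png",1.5)
plan([0.567,0.217,0.105],3,3)
E
```

```text
time: 23.65
tool_pos: [0.5653, 0.218, 0.2166]
tcp_rot: [-1.239, 1.171, -1.167]
wrist_force: [-0.7, -1.1, 0.6]
width: 0.056
t 23.65 q [0.327 0.147 1.771 0.    1.228 0.271] p [0.5653 0.218  0.2166] F [-0.7 -1.1  0.6] w 0.056
[[0.056, -0.005, 0.998], [-0.998, -0.001, 0.056], [0.001, -1.0, -0.005]]
from [0.5654 0.2162 0.2177] zang 3.1 turn about tool y deg 0.1 dist 0.113 tilt-fix [0.0037 0.0023 0.0019]
[-0.0003, 0.0376, 0.0007, 0.0012, 0.0008, 0.0006]
[-0.0003, 0.0376, 0.0006, 0.0012, 0.0008, 0.0006]
[-0.0003, 0.0376, 0.0006, 0.0012, 0.0008, 0.0006]
```

View pics/w15.png

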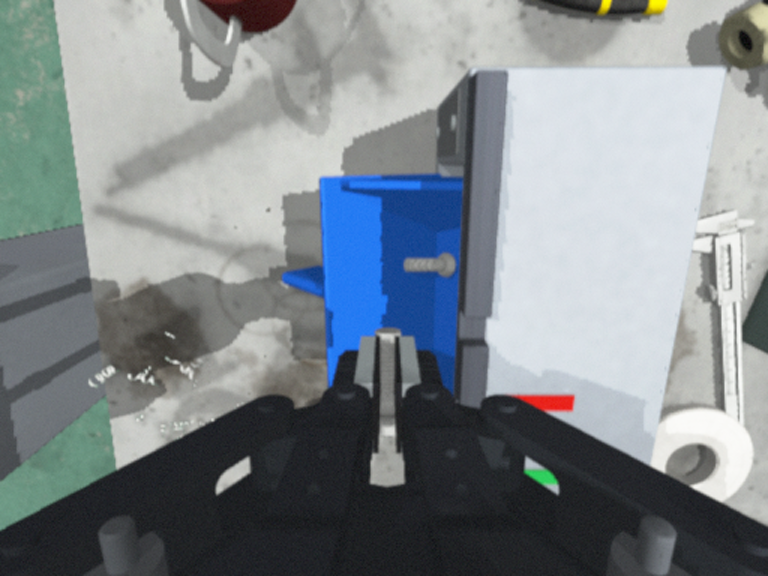

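```bash
python3 -m handwheel '[[0,0.0375,0.001,0.001,0,0,0],[0,0.0375,0.001,0.001,0,0,0],[0,0.0375,0,0.001,0,0,0],[0,0,0,0,0,0,0],[0,0,0,0,0,0,0.3],[0,0,0,0,0,0,0.3],[0,0,0,0,0,0,0.3]]'
python3 -m handwheel '[[0,-0.05,0,0,0,0,0.3],[0,-0.05,0,0,0,0,0.3],[0,-0.04,-0.01,0,0,0,0.5],[0,0,0,0,0,0,0.5]]'
python3 - <<'E'
from h import *
st();d=shot("wrist","w16.png",1.5)
E
```

```text
time: 24.58
tool_pos: [0.5583, 0.2133, 0.107]
tcp_rot: [-1.248, 1.182, -1.165]
wrist_force: [-32.0, -1.1, 13.4]
width: 0.298
time: 25.08
tool_pos: [0.5615, 0.2147, 0.2552]
tcp_rot: [-1.219, 1.162, -1.177]
wrist_force: [-0.3, 0.1, 0.1]
width: 0.495
t 25.07 q [ 0.325  0.101  1.751 -0.002  1.274  0.275] p [0.5615 0.2147 0.2552] F [-0.3  0.1  0.1] w 0.495
[[0.051, 0.016, 0.999], [-0.999, 0.003, 0.051], [-0.003, -1.0, 0.016]]
```

View pics/w16.png

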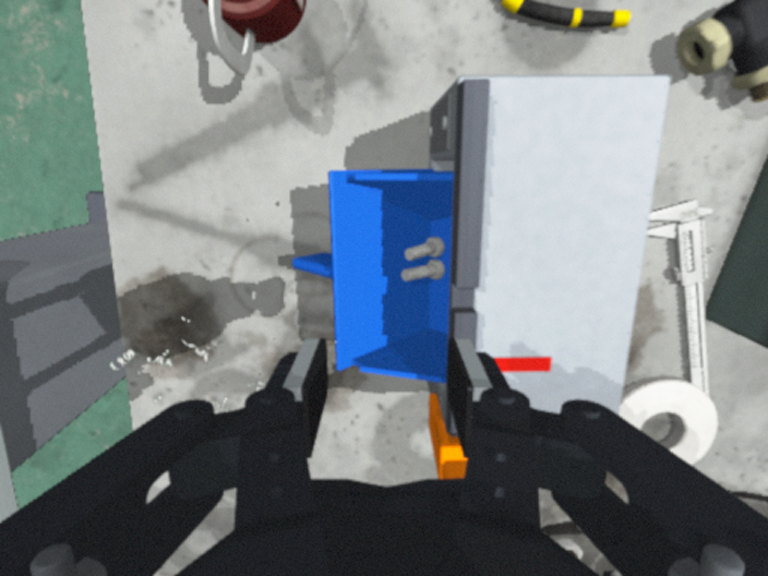

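Both silver bolts are in the bin, at (425,247) and (423,270). While opening, a finger leaned on the rail with 32 N, so from now on I'll release higher and open less. Next is the black short screw.

```bash
python3 -c "
from h import *
plan([0.5,-0.08,0.26],12,5)
"
```

```text
from [0.5603 0.2143 0.2522] zang 2.9 turn about tool y deg -9.1 dist 0.3 tilt-fix [-0.0115 -0.1588 -0.0004]
[0.0582, -0.0018, -0.015, -0.0023, -0.0318, -0.0001]
[0.0577, -0.0018, -0.0168, -0.0023, -0.0318, -0.0001]
[0.0571, -0.0017, -0.0187, -0.0023, -0.0318, -0.0001]
[0.0565, -0.0017, -0.0205, -0.0023, -0.0318, -0.0001]
[0.0558, -0.0016, -0.0223, -0.0023, -0.0318, -0.0001]
```

```bash
python3 -m handwheel '[[0.058,-0.002,-0.015,-0.002,-0.032,0,0.5],[0.058,-0.002,-0.017,-0.002,-0.032,0,0.5],[0.057,-0.002,-0.019,-0.002,-0.032,0,0.5],[0.0565,-0.002,-0.020,-0.002,-0.032,0,0.5],[0.056,0,-0.022,-0.002,-0.032,0,0.5]]'
python3 -c "
from h import *
plan([0.5185,-0.2473,0.09],22,5)
"
```

```text
time: 25.75
tool_pos: [0.4977, -0.0821, 0.2554]
tcp_rot: [-1.308, 1.056, -1.049]
wrist_force: [-0.1, -0.2, -0.8]
width: 0.503
from [ 0.4977 -0.0821  0.2554] zang 12.2 turn about tool y deg -9.8 dist 0.235 tilt-fix [ 0.0066 -0.1717 -0.0004]
[0.0332, 0.0331, -0.0027, 0.0013, -0.0343, -0.0001]
[0.0331, 0.0331, -0.0039, 0.0013, -0.0343, -0.0001]
[0.0329, 0.0331, -0.005, 0.0013, -0.0343, -0.0001]
[0.0327, 0.0331, -0.0062, 0.0013, -0.0343, -0.0001]
[0.0325, 0.0331, -0.0074, 0.0013, -0.0343, -0.0001]
```

```bash
python3 -m handwheel '[[0.033,0.033,-0.003,0.001,-0.034,0,0.5],[0.033,0.033,-0.004,0.001,-0.034,0,0.5],[0.033,0.033,-0.005,0.001,-0.034,0,0.5],[0.033,0.033,-0.006,0.001,-0.034,0,0.5],[0.0325,0.033,-0.007,0.001,-0.034,0,0.5],[0,0,0,0,0,0,0.5],[0,0,0,0,0,0,0.5]]'
python3 - <<'E'
from bolts import *
s=st();d=shot("wrist","w17.png",1.5);bolts(d)
E
```

```text
time: 26.62
tool_pos: [0.5192, -0.245, 0.0909]
tcp_rot: [-1.366, 0.927, -0.923]
wrist_force: [0.3, -0.1, 0.0]
width: 0.499
t 26.62 q [-0.484  0.204  1.954 -0.     0.986 -0.865] p [ 0.5192 -0.245   0.0909] F [ 0.3 -0.1  0. ] w 0.499
[[0.371, -0.002, 0.929], [-0.929, 0.001, 0.371], [-0.002, -1.0, -0.001]]
bench z at .45,-.35 -0.0004
n 1116 uv [201. 247.] mid [ 0.4148 -0.2617] len 0.0691 head deg 55.7 shankfit d 0.1 w tail/head 0.009 0.015 hmax 0.0165
n 683 uv [445. 292.] mid [ 0.5449 -0.23  ] len 0.0389 head deg -53.4 shankfit d 0.1 w tail/head 0.009 0.016 hmax 0.0179
n 308 uv [544. 368.] mid [ 0.6082 -0.2538] len 0.0313 head deg 88.3 shankfit d 25.6 w tail/head 0.007 0.016 hmax 0.03
```

View pics/w17.png

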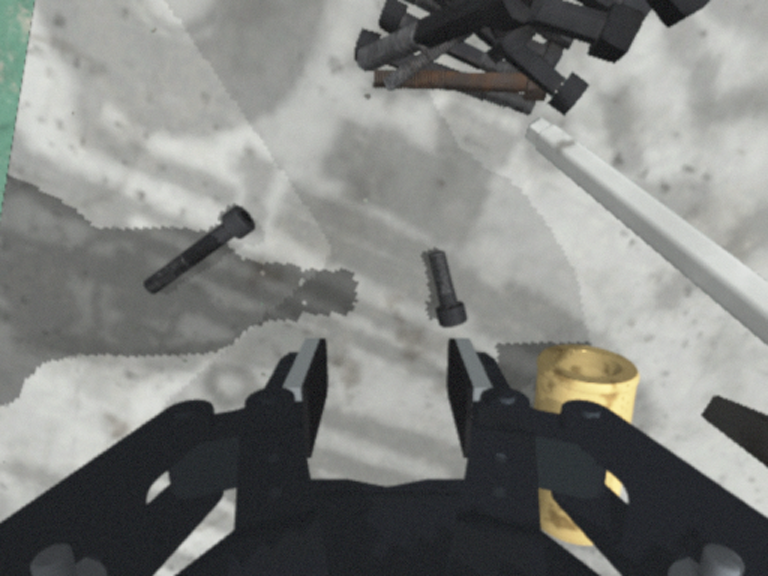

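The black short screw got knocked and now lies at (445,292). I check its clearance to the bush and the bar.

```bash
python3 - <<'E'
from bolts import *
d=shot("wrist","w17b.png",1.0);P=cloud(d)
g=np.array([.540,-.2236]);j=np.array([.803,.596]);a=np.array([.596,-.803])
m=np.isfinite(P[...,2])&(P[...,2]>.02)&(P[...,0]>.45)&(P[...,2]<.2)
v,u=np.where(m);ok=~((v>225))|(u>345)  # drop gripper pixels roughly
q=P[v,u];r=(q[:,:2]-g);t=r@j;s=r@a
for lo,hi,n in((.02,.06,'low'),(.06,.2,'hi')):
    k=(q[:,2]>lo)&(q[:,2]<hi)&(abs(s)<.05)&(np.hypot(r[:,0],r[:,1])<.15)
    for z in np.argwhere(k)[::max(1,k.sum()//12)].ravel(): print(n,(u[z]*1.5,v[z]*1.5),q[z].round(3),"jaw",t[z].round(3),"ax",s[z].round(3))
E
python3 -c "
from h import *
plan([0.540,-0.2236,0.08],36.6,3)
"
```

```text
low (np.float64(574.5), np.float64(139.5)) [ 0.57  -0.14   0.025] jaw 0.074 ax -0.05
low (np.float64(570.0), np.float64(148.5)) [ 0.567 -0.146  0.033] jaw 0.068 ax -0.047
low (np.float64(582.0), np.float64(153.0)) [ 0.57  -0.146  0.039] jaw 0.07 ax -0.044
low (np.float64(580.5), np.float64(157.5)) [ 0.57  -0.148  0.041] jaw 0.069 ax -0.043
low (np.float64(574.5), np.float64(162.0)) [ 0.569 -0.151  0.04 ] jaw 0.066 ax -0.041
low (np.float64(565.5), np.float64(166.5)) [ 0.567 -0.154  0.036] jaw 0.064 ax -0.04
low (np.float64(607.5), np.float64(169.5)) [ 0.578 -0.15   0.051] jaw 0.074 ax -0.036
low (np.float64(595.5), np.float64(174.0)) [ 0.575 -0.154  0.05 ] jaw 0.07 ax -0.035
low (np.float64(577.5), np.float64(178.5)) [ 0.572 -0.157  0.043] jaw 0.066 ax -0.034
low (np.float64(619.5), np.float64(181.5)) [ 0.581 -0.154  0.059] jaw 0.074 ax -0.031
low (np.float64(585.0), np.float64(187.5)) [ 0.575 -0.16   0.047] jaw 0.066 ax -0.03
low (np.float64(591.0), np.float64(195.0)) [ 0.577 -0.162  0.05 ] jaw 0.067 ax -0.027
hi (np.float64(624.0), np.float64(181.5)) [ 0.582 -0.153  0.061] jaw 0.07
[... 591 characters left out ...]
x 0.007
hi (np.float64(633.0), np.float64(522.0)) [ 0.562 -0.225  0.167] jaw 0.016 ax 0.014
hi (np.float64(609.0), np.float64(535.5)) [ 0.565 -0.234  0.161] jaw 0.014 ax 0.024
hi (np.float64(481.5), np.float64(549.0)) [ 0.524 -0.223  0.188] jaw -0.013 ax -0.01
hi (np.float64(300.0), np.float64(562.5)) [ 0.501 -0.231  0.191] jaw -0.035 ax -0.018
hi (np.float64(766.5), np.float64(574.5)) [ 0.565 -0.214  0.186] jaw 0.026 ax 0.007
from [ 0.5204 -0.2448  0.0924] zang 21.9 turn about tool y deg -14.7 dist 0.031 tilt-fix [-0.0003 -0.257   0.0007]
[-0.0041, 0.0041, 0.0087, -0.0001, -0.0857, 0.0002]
[-0.0034, 0.0041, 0.009, -0.0001, -0.0857, 0.0002]
[-0.0026, 0.0041, 0.0093, -0.0001, -0.0857, 0.0002]
```

```bash
python3 -m handwheel '[[-0.004,0.004,0.0087,0,-0.086,0,0.45],[-0.0034,0.004,0.009,0,-0.086,0,0.45],[-0.0026,0.004,0.0093,0,-0.086,0,0.45],[0,0,0,0,0,0,0.45]]'
python3 - <<'E'
from bolts import *
s=st();d=shot("wrist","w18.png",1.5);bolts(d,near=(.545,-.23))
E
```

```text
time: 27.22
tool_pos: [0.5404, -0.223, 0.0805]
tcp_rot: [-1.446, 0.725, -0.727]
wrist_force: [-0.3, -0.8, -0.3]
width: 0.449
t 27.23 q [-0.434  0.232  1.941 -0.     0.968 -1.074] p [ 0.5404 -0.223   0.0805] F [-0.3 -0.8 -0.3] w 0.449
[[0.598, 0.001, 0.802], [-0.802, -0.001, 0.598], [0.001, -1.0, 0.0]]
bench z at .45,-.35 -0.0004
n 717 uv [388. 321.] mid [ 0.545 -0.23 ] len 0.0389 head deg -53.0 shankfit d 0.1 w tail/head 0.009 0.015 hmax 0.018
```

View pics/w18.png

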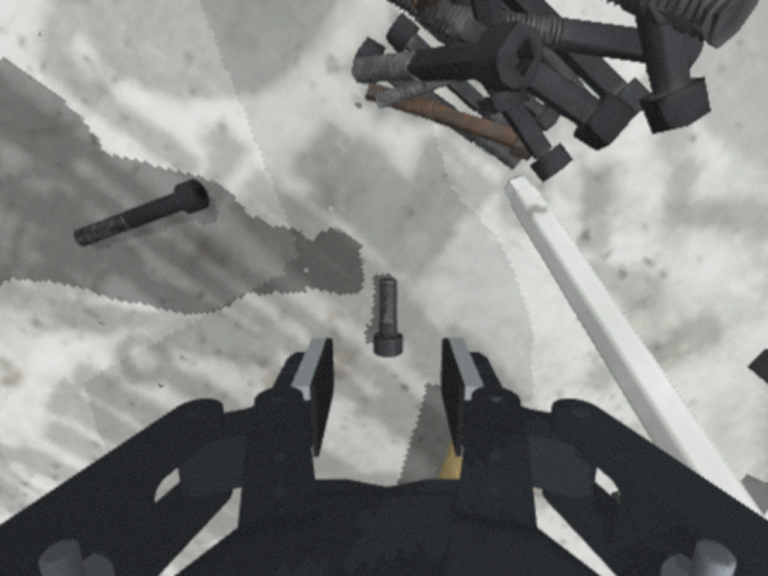

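```bash
python3 - <<'E'
from bolts import *
g=np.array([.540,-.2236]);j=np.array([.803,.596]);a=np.array([.596,-.803])
for f in("w8","t7","w1"):
    d=dict(np.load(f"/tmp/{f}.npz"));P=cloud(d)
    q=P.reshape(-1,3);r=q[:,:2]-g;t=r@j;s=r@a
    k=(q[:,2]>.02)&(q[:,2]<.25)&(abs(s)<.08)&(t>.03)&(t<.11)
    print(f)
    for b in np.arange(-.08,.08,.02):
        kk=k&(s>=b)&(s<b+.02)
        if kk.sum(): print(round(b,2),kk.sum(),"jaw min",t[kk].min().round(3),"z",q[kk,2].min().round(3),q[kk,2].max().round(3))
E
```

```text
w8
-0.08 459 jaw min 0.045 z 0.02 0.105
-0.06 132 jaw min 0.06 z 0.02 0.045
-0.04 308 jaw min 0.063 z 0.02 0.075
-0.02 439 jaw min 0.07 z 0.053 0.106
0.0 619 jaw min 0.077 z 0.083 0.133
0.02 115 jaw min 0.084 z 0.113 0.135
0.04 55 jaw min 0.038 z 0.022 0.049
0.06 883 jaw min 0.034 z 0.02 0.052
t7
-0.08 10 jaw min 0.058 z 0.025 0.094
-0.06 17 jaw min 0.063 z 0.02 0.051
-0.04 27 jaw min 0.065 z 0.03 0.074
-0.02 31 jaw min 0.073 z 0.068 0.108
0.0 31 jaw min 0.081 z 0.101 0.14
0.02 29 jaw min 0.089 z 0.128 0.164
0.04 33 jaw min 0.04 z 0.029 0.193
0.06 91 jaw min 0.036 z 0.021 0.193
w1
-0.08 235 jaw min 0.043 z 0.02 0.105
-0.06 95 jaw min 0.061 z 0.02 0.045
-0.04 189 jaw min 0.064 z 0.028 0.075
-0.02 243 jaw min 0.071 z 0.061 0.106
0.0 175 jaw min 0.077 z 0.085 0.12
0.04 36 jaw min 0.038 z 0.024 0.049
0.06 482 jaw min 0.034 z 0.021 0.051
```

```bash
python3 -m handwheel '[[0,0.040,0,0,0,0,0.4],[0,0.039,0,0,0,0,0.4],[0,0,0,0,0,0,0.4],[0,0,0,0,0,0,0],[0,0,0,0,0,0,0],[0,0,0,0,0,0,0],[0,0,0,0,0,0,0]]' 50; python3 -c "
from h import *
st()"
python3 -m handwheel '[[0,-0.05,0,0,0,0,0],[0,-0.05,0,0,0,0,0],[0,-0.05,0,0,0,0,0],[0,0,0,0,0,0,0]]'; python3 - <<'E'
from bolts import *
st();d=shot("wrist","w19.png",1.5)
plan([0.50,-0.03,0.26],3,5)
E
```

```text
time: 28.15
tool_pos: [0.5395, -0.2241, 0.0008]
tcp_rot: [-1.446, 0.727, -0.726]
wrist_force: [-1.8, 0.4, 4.2]
width: 0.08
t 28.15 q [-0.436  0.338  1.981 -0.     0.823 -1.075] p [ 0.5395 -0.2241  0.0008] F [-1.8  0.4  4.2] w 0.08
[[0.597, -0.0, 0.802], [-0.802, -0.0, 0.597], [-0.0, -1.0, -0.0]]
time: 28.65
tool_pos: [0.5432, -0.2257, 0.156]
tcp_rot: [-1.446, 0.718, -0.735]
wrist_force: [1.0, 0.3, 0.8]
width: 0.083
t 28.65 q [-0.436  0.153  1.88  -0.     1.098 -1.075] p [ 0.5432 -0.2257  0.156 ] F [1.  0.3 0.8] w 0.083
[[0.597, 0.009, 0.802], [-0.802, -0.004, 0.597], [0.009, -1.0, 0.005]]
from [ 0.5413 -0.2248  0.153 ] zang 36.6 turn about tool y deg 33.6 dist 0.226 tilt-fix [-0.0033  0.5872  0.0037]
[-0.0361, -0.0215, 0.0167, -0.0007, 0.1174, 0.0007]
[-0.0378, -0.0215, 0.0123, -0.0007, 0.1174, 0.0007]
[-0.039, -0.0215, 0.0078, -0.0007, 0.1174, 0.0007]
[-0.0397, -0.0215, 0.0031, -0.0007, 0.1174, 0.0007]
[-0.0398, -0.0214, -0.0015, -0.0007, 0.1174, 0.0007]
```

View pics/w19.png

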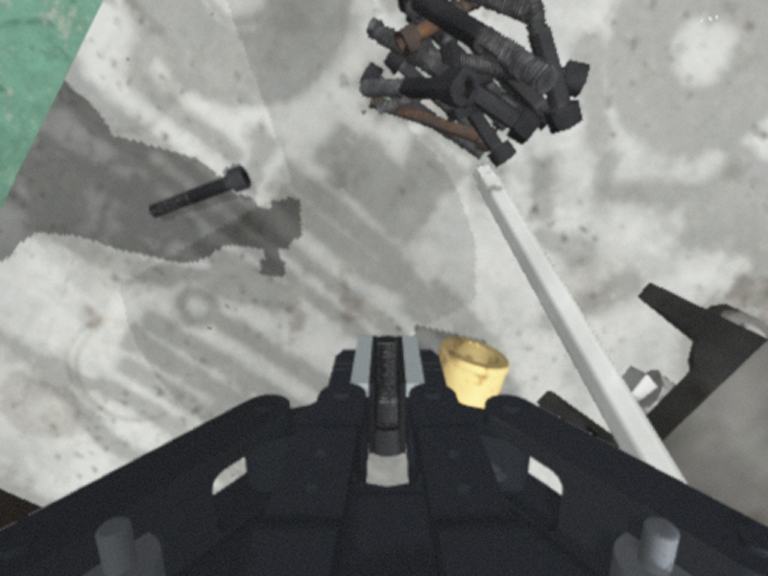

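```bash
python3 -m handwheel '[[-0.036,-0.035,0.01,-0.001,0.117,0.001,0],[-0.038,-0.030,0.008,-0.001,0.117,0.001,0],[-0.039,-0.022,0.006,-0.001,0.117,0.001,0],[-0.040,-0.012,0.003,0,0.117,0,0],[-0.040,-0.01,-0.0015,0,0.117,0,0]]'
python3 -c "
from h import *
plan([0.558,0.212,0.22],3,5)
"
```

```text
time: 29.32
tool_pos: [0.4863, -0.0345, 0.258]
tcp_rot: [-1.237, 1.179, -1.167]
wrist_force: [1.2, 0.6, -0.6]
width: 0.082
from [ 0.4863 -0.0345  0.258 ] zang 2.9 turn about tool y deg -0.1 dist 0.26 tilt-fix [ 0.0075 -0.002  -0.0022]
[-0.0485, 0.0076, 0.0169, 0.0015, -0.0004, -0.0004]
[-0.0485, 0.0076, 0.0169, 0.0015, -0.0004, -0.0004]
[-0.0485, 0.0076, 0.0169, 0.0015, -0.0004, -0.0004]
[-0.0485, 0.0076, 0.0169, 0.0015, -0.0004, -0.0004]
[-0.0485, 0.0076, 0.0169, 0.0015, -0.0004, -0.0004]
```

```bash
python3 -m handwheel '[[-0.0485,0,0.008,0.0015,0,0,0],[-0.0485,0,0.013,0.0015,0,0,0],[-0.0485,0.008,0.017,0.0015,0,0,0],[-0.0485,0.015,0.022,0.0015,0,0,0],[-0.0485,0.015,0.024,0.0015,0,0,0],[0,0.04,0,0,0,0,0],[0,0.04,0,0,0,0,0],[0,0,0,0,0,0,0]]'
python3 -c "
from h import *
st()
"
```

```text
time: 30.32
tool_pos: [0.5537, 0.2098, 0.1354]
tcp_rot: [-1.243, 1.174, -1.166]
wrist_force: [-1.3, -0.5, 0.3]
width: 0.081
t 30.32 q [3.200e-01 1.920e-01 1.876e+00 1.000e-03 1.083e+00 2.640e-01] p [0.5537 0.2098 0.1354] F [-1.3 -0.5  0.3] w 0.081
[[0.055, -0.009, 0.998], [-0.998, -0.002, 0.055], [0.002, -1.0, -0.009]]
```

```bash
python3 -m handwheel '[[0,0,0.002,0,0,0,0.22],[0,0,0,0,0,0,0.22],[0,0,0,0,0,0,0.22]]'
python3 -m handwheel '[[0,-0.05,0,0,0,0,0.22],[0,-0.05,0,0,0,0,0.3],[0,-0.02,0,0,0,0,0.5],[0,0,0,0,0,0,0.5]]'
python3 - <<'E'
from h import *
st();d=shot("wrist","w20.png",1.5)
plan([0.49,-0.06,0.26],-35,5)
E
```

```text
time: 30.7
tool_pos: [0.5618, 0.2115, 0.144]
tcp_rot: [-1.228, 1.166, -1.17]
wrist_force: [0.1, 0.2, 0.0]
width: 0.218
time: 31.2
tool_pos: [0.5614, 0.2114, 0.2645]
tcp_rot: [-1.227, 1.165, -1.17]
wrist_force: [-0.1, 0.5, -0.7]
width: 0.5
t 31.2 q [3.180e-01 9.800e-02 1.736e+00 1.000e-03 1.299e+00 2.630e-01] p [0.5614 0.2114 0.2645] F [-0.1  0.5 -0.7] w 0.5
[[0.054, 0.007, 0.998], [-0.999, 0.003, 0.054], [-0.003, -1.0, 0.008]]
from [0.5602 0.211  0.262 ] zang 3.1 turn about tool y deg 38.1 dist 0.28 tilt-fix [-0.0028  0.6653 -0.0029]
[0.0534, 0.0002, -0.017, -0.0006, 0.1331, -0.0006]
[0.0551, 0.0003, -0.0097, -0.0006, 0.1331, -0.0006]
[0.0559, 0.0003, -0.0023, -0.0006, 0.1331, -0.0006]
[0.0557, 0.0004, 0.0051, -0.0006, 0.1331, -0.0006]
[0.0546, 0.0004, 0.0125, -0.0006, 0.1331, -0.0006]
```

View pics/w20.png

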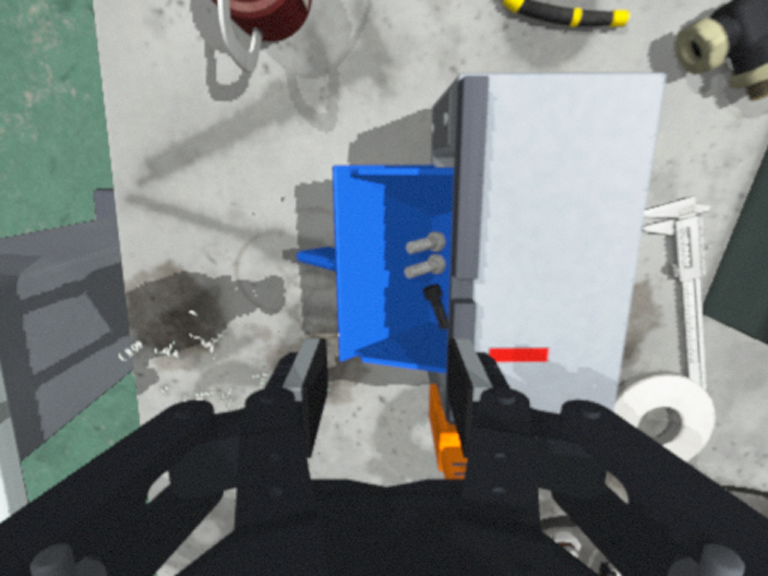

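Three are in the bin; the black screw shows at (437,303). The long screw is next.

```bash
python3 -m handwheel '[[0.053,0,-0.017,0,0.133,0,0.5],[0.055,0,-0.010,0,0.133,0,0.5],[0.056,0,-0.002,0,0.133,0,0.5],[0.056,0,0.005,0,0.133,0,0.5],[0.0545,0,0.0125,0,0.133,0,0.5]]'
python3 -c "
from h import *
plan([0.4148,-0.2617,0.09],-34.5,5)
"
```

```text
time: 31.88
tool_pos: [0.4877, -0.061, 0.2582]
tcp_rot: [-0.853, 1.649, -1.643]
wrist_force: [0.5, -0.7, 0.0]
width: 0.498
from [ 0.4877 -0.061   0.2582] zang -35.2 turn about tool y deg -0.7 dist 0.272 tilt-fix [ 0.003  -0.0124 -0.001 ]
[0.0412, 0.0336, 0.0113, 0.0006, -0.0025, -0.0002]
[0.0413, 0.0336, 0.0112, 0.0006, -0.0025, -0.0002]
[0.0413, 0.0336, 0.0111, 0.0006, -0.0025, -0.0002]
[0.0413, 0.0336, 0.011, 0.0006, -0.0025, -0.0002]
[0.0413, 0.0336, 0.0108, 0.0006, -0.0025, -0.0002]
```

```bash
python3 -m handwheel '[[0.041,0.01,0.011,0,-0.003,0,0.5],[0.041,0.03,0.011,0,-0.003,0,0.5],[0.041,0.035,0.011,0,-0.003,0,0.5],[0.041,0.045,0.011,0,-0.003,0,0.5],[0.041,0.048,0.011,0,-0.001,0,0.5],[0,0,0,0,0,0,0.5],[0,0,0,0,0,0,0.5]]'
python3 - <<'E'
from bolts import *
s=st();d=shot("wrist","w21.png",1.5);bolts(d,near=(.415,-.262),rad=.08)
E
```

```text
time: 32.75
tool_pos: [0.4185, -0.2575, 0.0924]
tcp_rot: [-0.862, 1.637, -1.631]
wrist_force: [0.0, 0.3, 0.7]
width: 0.505
t 32.75 q [-0.605  0.052  2.124  0.004  0.968 -0.009] p [ 0.4185 -0.2575  0.0924] F [0.  0.3 0.7] w 0.505
[[-0.563, 0.0, 0.826], [-0.826, 0.004, -0.563], [-0.003, -1.0, -0.002]]
bench z at .45,-.35 -0.0004
n 989 uv [388. 292.] mid [ 0.4149 -0.2614] len 0.0688 head deg 56.0 shankfit d -0.2 w tail/head 0.008 0.014 hmax 0.0167
```

View pics/w21.png

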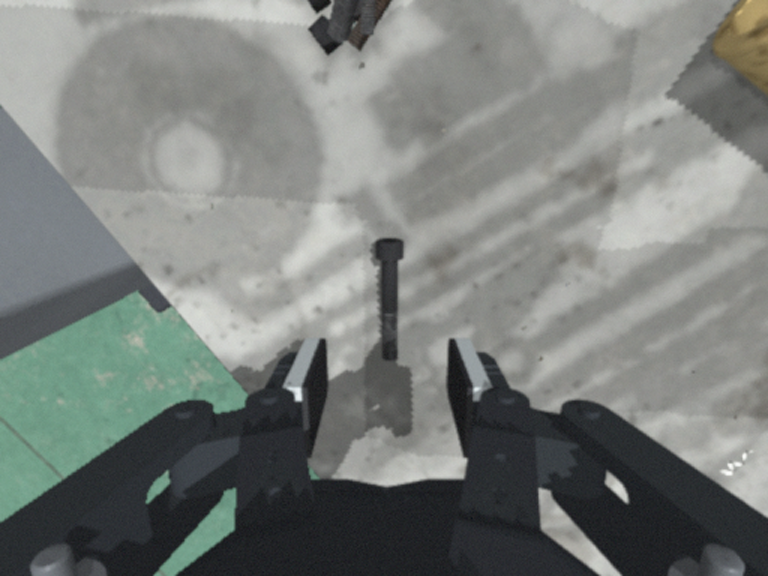

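```bash
python3 -m handwheel '[[0.005,0.046,-0.0008,0,0.005,0,0.5],[0,0.0455,0,0,0,0,0.4],[0,0,0,0,0,0,0.4],[0,0,0,0,0,0,0],[0,0,0,0,0,0,0],[0,0,0,0,0,0,0],[0,0,0,0,0,0,0]]' 50; python3 -c "
from h import *
st()"
python3 -m handwheel '[[0,-0.05,0,0,0,0,0],[0,-0.05,0,0,0,0,0],[0,-0.05,0,0,0,0,0],[0,0,0,0,0,0,0]]'; python3 - <<'E'
from bolts import *
st();d=shot("wrist","w22.png",1.5)
plan([0.49,-0.06,0.26],3,6)
E
```

```text
time: 33.67
tool_pos: [0.4176, -0.2621, 0.004]
tcp_rot: [-0.856, 1.635, -1.638]
wrist_force: [0.0, 4.1, 7.2]
width: 0.079
t 33.67 q [-0.614  0.184  2.177  0.006  0.777 -0.015] p [ 0.4176 -0.2621  0.004 ] F [0.  4.1 7.2] w 0.079
[[-0.567, 0.005, 0.824], [-0.824, 0.001, -0.567], [-0.004, -1.0, 0.004]]
time: 34.17
tool_pos: [0.419, -0.2645, 0.1579]
tcp_rot: [-0.853, 1.627, -1.644]
wrist_force: [0.4, -0.2, -0.7]
width: 0.082
t 34.17 q [-0.615 -0.026  2.068  0.003  1.088 -0.014] p [ 0.419  -0.2645  0.1579] F [ 0.4 -0.2 -0.7] w 0.082
[[-0.567, 0.011, 0.824], [-0.824, -0.005, -0.567], [-0.003, -1.0, 0.012]]
from [ 0.4172 -0.2633  0.1551] zang -34.5 turn about tool y deg -37.5 dist 0.24 tilt-fix [-7.600e-03 -6.549e-01 -4.000e-04]
[-0.0348, -0.0175, -0.0091, -0.0013, -0.1091, -0.0001]
[-0.0356, -0.0174, -0.0053, -0.0013, -0.1091, -0.0001]
[-0.036, -0.0174, -0.0014, -0.0013, -0.1091, -0.0001]
[-0.0359, -0.0174, 0.0025, -0.0013, -0.1091, -0.0001]
[-0.0354, -0.0175, 0.0064, -0.0013, -0.1091, -0.0001]
[-0.0345, -0.0175, 0.0102, -0.0013, -0.1091, -0.0001]
```

View pics/w22.png

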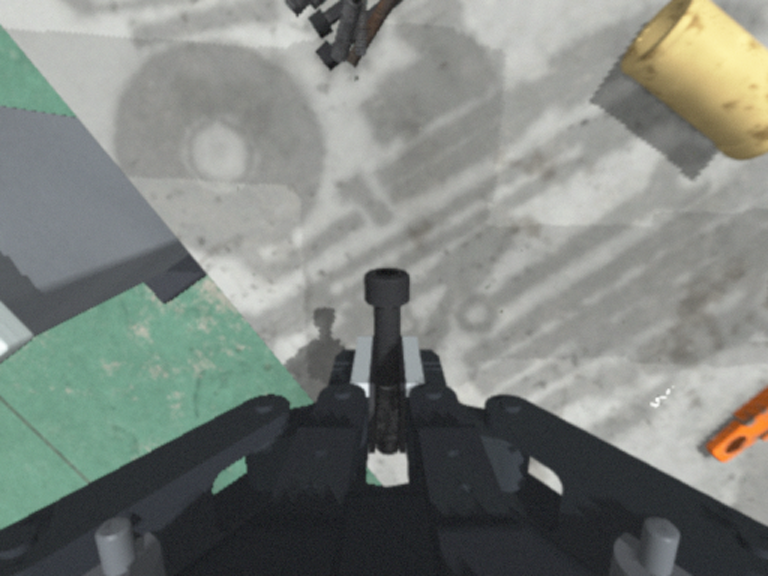

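```bash
python3 -m handwheel '[[-0.034,-0.04,-0.009,-0.001,-0.109,0,0],[-0.0355,-0.03,-0.005,-0.001,-0.109,0,0],[-0.036,-0.015,-0.0014,-0.001,-0.109,0,0],[-0.036,-0.01,0.0025,-0.001,-0.109,0,0],[-0.035,-0.01,0.006,-0.001,-0.109,0,0],[-0.0345,0,0.010,-0.001,-0.109,0,0]]'
python3 -c "
from h import *
plan([0.558,0.212,0.22],3,6)
"
```

```text
time: 34.98
tool_pos: [0.4877, -0.0593, 0.2567]
tcp_rot: [-1.236, 1.174, -1.164]
wrist_force: [0.4, -0.2, -1.6]
width: 0.079
from [ 0.4877 -0.0593  0.2567] zang 3.2 turn about tool y deg 0.2 dist 0.283 tilt-fix [ 0.0046  0.0027 -0.0037]
[-0.0445, 0.0062, 0.0142, 0.0008, 0.0004, -0.0006]
[-0.0445, 0.0062, 0.0142, 0.0008, 0.0004, -0.0006]
[-0.0445, 0.0062, 0.0142, 0.0008, 0.0004, -0.0006]
[-0.0445, 0.0062, 0.0141, 0.0008, 0.0004, -0.0006]
[-0.0445, 0.0062, 0.0141, 0.0008, 0.0004, -0.0006]
[-0.0445, 0.0061, 0.0141, 0.0008, 0.0004, -0.0006]
```

```bash
python3 -m handwheel '[[-0.0445,0,0.008,0.001,0,0,0],[-0.0445,0,0.010,0.001,0,0,0],[-0.0445,0.005,0.014,0.001,0,0,0],[-0.0445,0.010,0.016,0.001,0,0,0],[-0.0445,0.011,0.019,0,0,0,0],[-0.0425,0.011,0.019,0,0,0,0],[0,0.04,0,0,0,0,0],[0,0.04,0,0,0,0,0]]'
python3 -m handwheel '[[0,0,0,0,0,0,0],[0,0,0,0,0,0,0]]'
python3 -c "
from h import *
st()
"
```

```text
time: 35.98
tool_pos: [0.5591, 0.2094, 0.1386]
tcp_rot: [-1.233, 1.173, -1.167]
wrist_force: [1.0, 0.4, -1.7]
width: 0.081
time: 36.22
tool_pos: [0.5604, 0.2089, 0.1419]
tcp_rot: [-1.23, 1.173, -1.169]
wrist_force: [0.1, 0.3, -0.2]
width: 0.083
t 36.23 q [0.313 0.19  1.866 0.003 1.085 0.26 ] p [0.5604 0.2089 0.1419] F [ 0.1  0.3 -0.2] w 0.083
[[0.051, 0.0, 0.999], [-0.999, 0.003, 0.051], [-0.003, -1.0, 0.001]]
```

```bash
python3 -m handwheel '[[0,0,0,0,0,0,0.22],[0,0,0,0,0,0,0.22],[0,0,0,0,0,0,0.22]]'
python3 -m handwheel '[[0,-0.05,0,0,0,0,0.22],[0,-0.05,0,0,0,0,0.3],[0,-0.02,0,0,0,0,0.5],[0,0,0,0,0,0,0.5]]'
python3 - <<'E'
from h import *
st();d=shot("wrist","w23.png",1.5)
d=shot("top","t23.png",4,(120,130,310,260))
E
```

```text
time: 36.6
tool_pos: [0.5611, 0.2092, 0.1432]
tcp_rot: [-1.228, 1.171, -1.17]
wrist_force: [0.1, -0.1, 0.3]
width: 0.226
time: 37.1
tool_pos: [0.5613, 0.209, 0.2639]
tcp_rot: [-1.226, 1.17, -1.17]
wrist_force: [0.6, 0.4, -1.1]
width: 0.5
t 37.1 q [0.313 0.098 1.738 0.003 1.299 0.261] p [0.5613 0.209  0.2639] F [ 0.6  0.4 -1.1] w 0.5
[[0.052, 0.005, 0.999], [-0.999, 0.005, 0.052], [-0.005, -1.0, 0.005]]
```

View pics/w23.png

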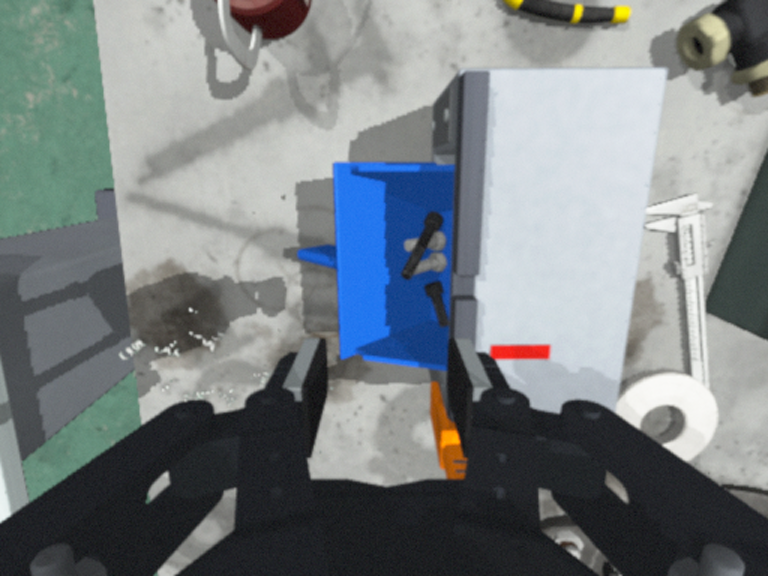

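All four are in the bin, at (425,245), (425,240), (425,263) and (437,303). I do one check of the whole bench for a fifth.

```bash
python3 - <<'E'
from h import *
d=shot("top","t24.png",2.2,(130,50,480,262))
E
```

```text
(no output)
```

View pics/t24.png

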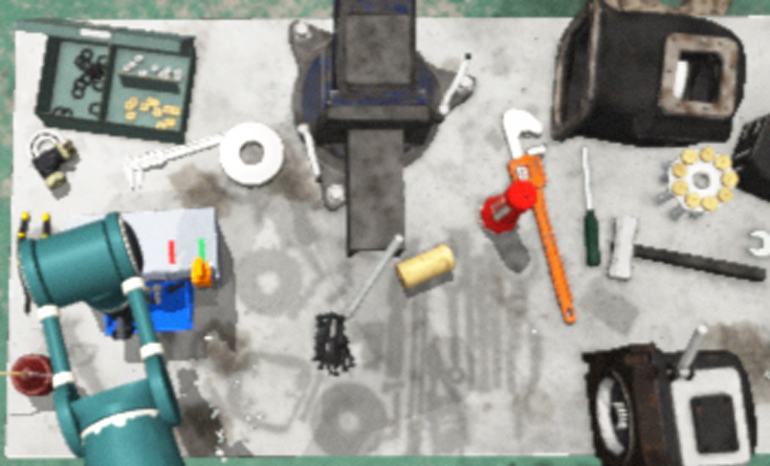

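No other loose bolt is on the bench. Next I regrip the fin by reversing the earlier path.

```bash
python3 -c "
from h import *
plan([0.4700,0.2035,0.33],-87.1,9)
"
```

```text
from [0.559  0.2082 0.2593] zang 3.0 turn about tool y deg -89.9 dist 0.114 tilt-fix [ 1.0000e-04 -1.5699e+00 -4.0000e-03]
[-0.0, -0.0078, -0.0099, 0.0, -0.1744, -0.0004]
[-0.0017, -0.0078, -0.0098, 0.0, -0.1744, -0.0004]
[-0.0034, -0.0078, -0.0093, 0.0, -0.1744, -0.0004]
[-0.005, -0.0078, -0.0086, 0.0, -0.1744, -0.0004]
[-0.0064, -0.0078, -0.0076, 0.0, -0.1744, -0.0004]
[-0.0076, -0.0078, -0.0064, 0.0, -0.1744, -0.0004]
[-0.0086, -0.0078, -0.005, 0.0, -0.1744, -0.0004]
[-0.0093, -0.0078, -0.0034, 0.0, -0.1744, -0.0004]
[-0.0097, -0.0078, -0.0017, 0.0, -0.1744, -0.0004]
```

```bash
python3 -m handwheel '[[0,-0.008,-0.01,0,0.175,0,0.5],[0.001,-0.008,-0.01,0,0.175,0,0.5],[0.003,-0.008,-0.0095,0,0.175,0,0.5],[0.0045,-0.008,-0.009,0,0.175,0,0.5],[0.006,-0.008,-0.008,0,0.175,0,0.5],[0.007,-0.008,-0.0067,0,0.175,0,0.5],[0.008,-0.008,-0.0054,0,0.175,0,0.5],[0.009,-0.008,-0.004,0,0.175,0,0.5]]'
python3 -m handwheel '[[0.0096,-0.008,-0.002,0,0.172,0,0.5],[0,0,0,0,0,0.1,0.5],[0,0,0,0,0,0.1,0.5],[0,0,0,0,0,0.1,0.5],[0,0,0,0,0,0.1,0.5],[0,0,0,0,0,0,0.5]]'
python3 - <<'E'
from h import *
s=st();p=np.array(s["tool_pos"]);Rm=R.from_rotvec(s["tcp_rot"]).as_matrix()
print("to start of insertion (tool)",Rm.T@(np.array([.4861,.2030,.2487])-p))
d=shot("wrist","w25.png",1.5)
E
```

```text
time: 38.25
tool_pos: [0.4796, 0.2084, 0.3232]
tcp_rot: [-0.233, 2.111, -2.106]
wrist_force: [1.2, -0.3, 1.0]
width: 0.501
time: 39.0
tool_pos: [0.4687, 0.2081, 0.3304]
tcp_rot: [0.347, 1.995, -1.971]
wrist_force: [-0.1, -0.6, 0.2]
width: 0.504
t 39.0 q [ 0.476 -0.34   2.056 -0.181  1.068  2.054] p [0.4687 0.2081 0.3304] F [-0.1 -0.6  0.2] w 0.504
[[-0.921, 0.385, 0.052], [-0.047, 0.021, -0.999], [-0.386, -0.922, -0.002]]
to start of insertion (tool) [0.01575951 0.08194659 0.00613349]
```

View pics/w25.png

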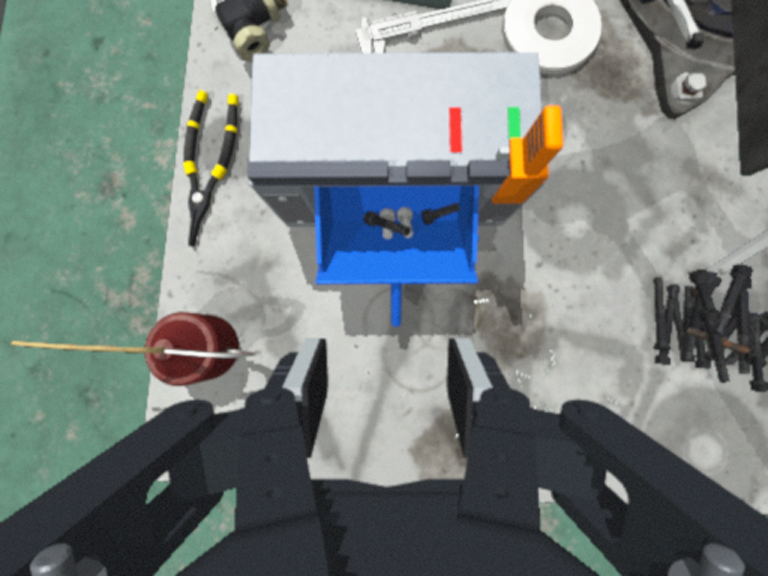

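```bash
python3 -m handwheel '[[0.008,0.041,0.0035,0,0,0,0.5],[0.008,0.041,0.0035,0,0,0,0.5],[0.010,0.020,0,0,0,0,0.5],[0.020,0.046,0,0,0,0,0.5],[0.020,0.046,0,0,0,0,0.5],[0,0,0,0,0,0,0.5]]'
python3 - <<'E'
from h import *
s=st();p=np.array(s["tool_pos"]);Rm=R.from_rotvec(s["tcp_rot"]).as_matrix()
print("to grip (tool)",Rm.T@(np.array([.5127,.2021,.0391])-p))
d=shot("wrist","w26.png",1.5)
E
```

```text
time: 39.8
tool_pos: [0.4829, 0.2008, 0.1234]
tcp_rot: [0.342, 1.996, -1.98]
wrist_force: [0.5, -0.4, -0.2]
width: 0.498
t 39.8 q [ 0.444 -0.138  2.294 -0.249  0.639  2.14 ] p [0.4829 0.2008 0.1234] F [ 0.5 -0.4 -0.2] w 0.498
[[-0.924, 0.379, 0.049], [-0.046, 0.017, -0.999], [-0.379, -0.925, 0.001]]
to grip (tool) [4.32451847e-03 8.92858111e-02 3.73956283e-05]
```

View pics/w26.png

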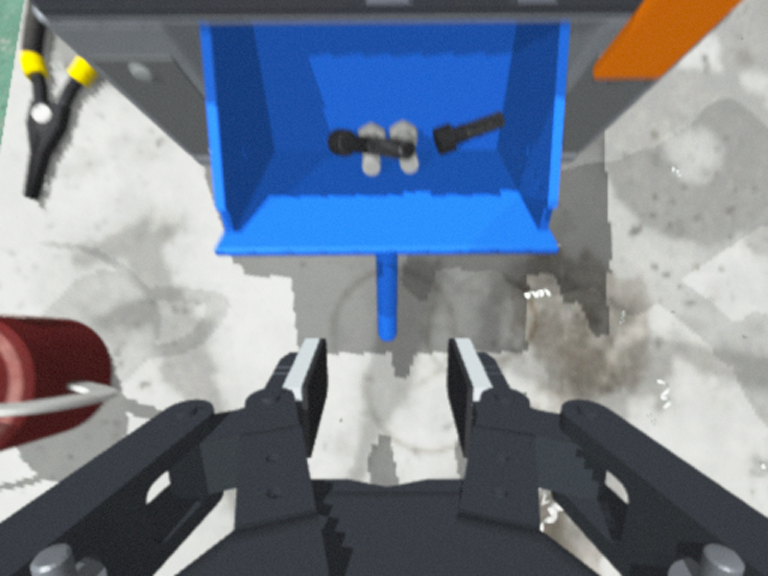

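The fin is centred at px 387 and the four bolts are visible in the bin. Now insert and grip.

```bash
python3 -m handwheel '[[0.003,0.045,0,0,0,0,0.5],[0.001,0.043,0,0,0,0,0.4],[0,0,0,0,0,0,0.4],[0,0,0,0,0,0,0],[0,0,0,0,0,0,0],[0,0,0,0,0,0,0],[0,0,0,0,0,0,0]]' 40; python3 ang.py
```

```text
time: 40.72
tool_pos: [0.5192, 0.2027, 0.0499]
tcp_rot: [0.356, 1.989, -1.969]
wrist_force: [9.9, -14.6, -5.5]
width: 0.11
t 40.73 q [ 0.415  0.043  2.294 -0.333  0.445  2.211] p [0.5192 0.2027 0.0499] F [  9.9 -14.6  -5.5] w 0.11
[[-0.918, 0.393, 0.05], [-0.046, 0.02, -0.999], [-0.394, -0.919, 0.0]]
grasp [0.5119 0.2023 0.067 ] rel [0.0919 0.047 ] rad 0.1033 tilt~ 0.709
```

```bash
python3 -m handwheel '[[-0.008,-0.006,0.0015,0,0,0,0],[-0.0088,-0.0053,0,0,0,0,0],[-0.0093,-0.0045,0,0,0,0,0],[0,0,0,0,0,0,0]]' 40; python3 ang.py
```

```text
time: 41.22
tool_pos: [0.5345, 0.2034, 0.0728]
tcp_rot: [0.353, 1.994, -1.97]
wrist_force: [-7.1, -5.7, 4.0]
width: 0.109
t 41.23 q [ 0.4    0.031  2.25  -0.281  0.498  2.144] p [0.5345 0.2034 0.0728] F [-7.1 -5.7  4. ] w 0.109
[[-0.92, 0.389, 0.05], [-0.045, 0.021, -0.999], [-0.389, -0.921, -0.002]]
grasp [0.5272 0.203  0.09  ] rel [0.0765 0.07  ] rad 0.1038 tilt~ 0.441
```

```bash
python3 -m handwheel '[[-0.0038,-0.002,0.0005,0,0,-0.05,0],[-0.0038,-0.002,0,0,0,-0.05,0],[-0.0038,-0.002,0,0,0,-0.05,0],[-0.0038,-0.002,0,0,0,-0.05,0],[-0.0038,-0.002,0,0,0,-0.05,0],[-0.0038,-0.002,0,0,0,-0.05,0],[0,0,0,0,0,0,0]]' 40; python3 ang.py
```

```text
time: 42.1
tool_pos: [0.5549, 0.2046, 0.0918]
tcp_rot: [0.055, 2.151, -2.139]
wrist_force: [-3.1, -4.1, 3.3]
width: 0.107
t 42.1 q [ 0.326  0.174  1.992 -0.032  0.877  1.865] p [0.5549 0.2046 0.0918] F [-3.1 -4.1  3.3] w 0.107
[[-0.993, 0.102, 0.051], [-0.05, 0.008, -0.999], [-0.102, -0.995, -0.003]]
grasp [0.5529 0.2044 0.1104] rel [0.0508 0.0904] rad 0.1037 tilt~ 0.123
```

```bash
python3 -m handwheel '[[-0.0038,-0.002,0.0005,0,0,-0.05,0],[-0.0038,-0.002,0,0,0,-0.05,0],[-0.0038,-0.0015,0,0,0,0,0],[0,0,0,0,0,0,0]]' 40; python3 ang.py
```

```text
time: 42.6
tool_pos: [0.5645, 0.2051, 0.0972]
tcp_rot: [-0.055, 2.199, -2.191]
wrist_force: [-5.4, -1.3, 2.9]
width: 0.105
t 42.6 q [0.305 0.24  1.895 0.004 1.004 1.823] p [0.5645 0.2051 0.0972] F [-5.4 -1.3  2.9] w 0.105
[[-0.999, 0.001, 0.051], [-0.051, 0.004, -0.999], [-0.001, -1.0, -0.004]]
grasp [0.5645 0.205  0.1159] rel [0.0392 0.0959] rad 0.1036 tilt~ -0.001
```

```bash
python3 -m handwheel '[[-0.004,-0.0015,0,0,0,0,0],[0,0,0,0,0,0,0]]' 40; python3 ang.py;  python3 -m handwheel '[[-0.004,-0.0015,0,0,0,0,0],[0,0,0,0,0,0,0]]' 40; python3 ang.py
```

```text
time: 42.85
tool_pos: [0.5681, 0.2053, 0.0984]
tcp_rot: [-0.055, 2.199, -2.191]
wrist_force: [-6.1, -1.0, 1.6]
width: 0.106
t 42.85 q [0.304 0.245 1.887 0.004 1.008 1.821] p [0.5681 0.2053 0.0984] F [-6.1 -1.   1.6] w 0.106
[[-0.999, 0.001, 0.051], [-0.051, 0.004, -0.999], [-0.001, -1.0, -0.004]]
grasp [0.5681 0.2052 0.1171] rel [0.0356 0.0971] rad 0.1034 tilt~ -0.038
time: 43.1
tool_pos: [0.573, 0.2056, 0.1]
tcp_rot: [-0.053, 2.198, -2.19]
wrist_force: [-4.3, -0.9, 2.1]
width: 0.104
t 43.1 q [0.302 0.25  1.877 0.004 1.011 1.819] p [0.573  0.2056 0.1   ] F [-4.3 -0.9  2.1] w 0.104
[[-0.999, 0.003, 0.051], [-0.051, 0.004, -0.999], [-0.003, -1.0, -0.004]]
grasp [0.573  0.2055 0.1187] rel [0.0307 0.0987] rad 0.1033 tilt~ -0.087
```

```bash
python3 -m handwheel '[[-0.004,-0.0013,0,0,0,0,0],[0,0,0,0,0,0,0]]' 40; python3 ang.py;  python3 -m handwheel '[[-0.004,-0.001,0,0,0,0,0],[0,0,0,0,0,0,0]]' 40; python3 ang.py
```

```text
time: 43.35
tool_pos: [0.5761, 0.2058, 0.1008]
tcp_rot: [-0.055, 2.2, -2.191]
wrist_force: [-6.0, 0.2, 3.8]
width: 0.107
t 43.35 q [0.3   0.256 1.868 0.005 1.016 1.818] p [0.5761 0.2058 0.1008] F [-6.   0.2  3.8] w 0.107
[[-0.999, 0.0, 0.051], [-0.051, 0.004, -0.999], [-0.001, -1.0, -0.004]]
grasp [0.5761 0.2057 0.1195] rel [0.0276 0.0995] rad 0.1032 tilt~ -0.118
time: 43.6
tool_pos: [0.576, 0.2057, 0.1008]
tcp_rot: [-0.065, 2.203, -2.196]
wrist_force: [-17.4, -0.6, 7.8]
width: 0.109
t 43.6 q [0.299 0.261 1.862 0.006 1.026 1.816] p [0.576  0.2057 0.1008] F [-17.4  -0.6   7.8] w 0.109
[[-0.999, -0.008, 0.051], [-0.051, 0.003, -0.999], [0.008, -1.0, -0.003]]
grasp [0.5762 0.2057 0.1195] rel [0.0275 0.0995] rad 0.1032 tilt~ -0.119
```

```bash
python3 -m handwheel '[[-0.004,-0.001,0,0,0,0,0],[0,0,0,0,0,0,0]]' 40; python3 ang.py; python3 - <<'E'
from h import *
d=shot("wrist","w27.png",1.5)
d=shot("scene","s27.png",4,(190,130,300,230))
E
```

```text
time: 43.85
tool_pos: [0.576, 0.2057, 0.1008]
tcp_rot: [-0.074, 2.206, -2.201]
wrist_force: [-26.7, -0.6, 11.4]
width: 0.108
t 43.85 q [0.299 0.266 1.855 0.008 1.035 1.814] p [0.576  0.2057 0.1008] F [-26.7  -0.6  11.4] w 0.108
[[-0.999, -0.016, 0.051], [-0.051, 0.002, -0.999], [0.016, -1.0, -0.003]]
grasp [0.5763 0.2057 0.1195] rel [0.0274 0.0995] rad 0.1032 tilt~ -0.121
```

View pics/w27.png

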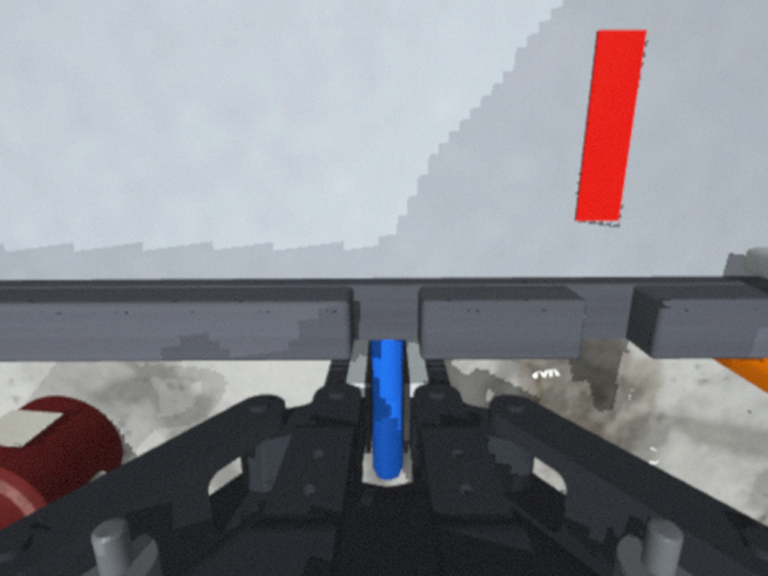

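View pics/s27.png

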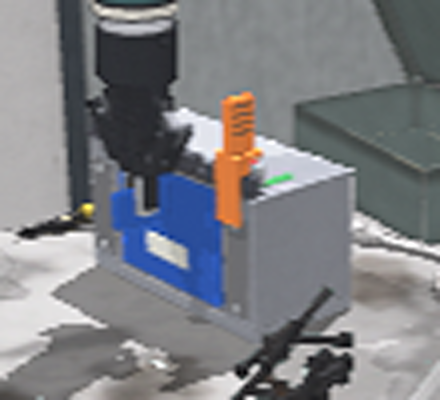

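```bash
python3 -m handwheel '[[0.008,0.002,0,0,0,0,0],[0,0,0,0,0,0,0.4],[0,0,0,0,0,0,0.4],[0.01,-0.03,0,0,0,-0.01,0.4],[0.02,-0.05,0,0,0,0,0.4],[0,-0.06,0,0,0,0,0.4],[0,-0.05,0,0,0,0,0.4],[0,0,0,0,0,0,0.4]]' 40
cat > fin.py <<'E'
from h import *
def fin(d):
    P=cloud(d);i=d["image"].astype(int);r,g,b=i[...,0],i[...,1],i[...,2]
    m=(b>120)&(r<90)&np.isfinite(P[...,0])&(P[...,2]>.09)&(P[...,2]<.15)&(abs(P[...,1]-.206)<.015)
    p=P[m];c=np.array([.6635,.212]);ex=np.array([.9987,.0515])
    X=(p[:,:2]-c)@ex
    k=(p[:,2]>.118)
    print("fin n",len(p),"X range",np.percentile(X,[1,99]).round(4))
    f=np.polyfit(X[k],p[k,2],1);print("top edge slope",f[0].round(4),"z at X=-.09",np.polyval(f,-.09).round(4),"tip",X[k].min().round(4))
fin(dict(np.load("/tmp/w5.npz")))
fin(dict(np.load("/tmp/w6.npz")))
st();d=shot("wrist","w28.png",1.5);np.savez("/tmp/w28",**d);fin(d)
E
python3 fin.py
```

```text
time: 44.95
tool_pos: [0.5524, 0.2043, 0.2974]
tcp_rot: [-0.049, 2.202, -2.186]
wrist_force: [0.0, 0.3, 0.8]
width: 0.402
fin n 371 X range [-0.1176 -0.0626]
top edge slope 0.0041 z at X=-.09 0.125 tip -0.1193
fin n 2742 X range [-0.1184 -0.0657]
top edge slope 0.0214 z at X=-.09 0.1252 tip -0.1201
t 44.95 q [0.309 0.063 1.715 0.006 1.357 1.828] p [0.5524 0.2043 0.2974] F [0.  0.3 0.8] w 0.402
[[-0.999, 0.005, 0.05], [-0.05, 0.008, -0.999], [-0.005, -1.0, -0.007]]
fin n 436 X range [-0.119  -0.0628]
top edge slope 0.0082 z at X=-.09 0.1248 tip -0.1205
```

View pics/w28.png

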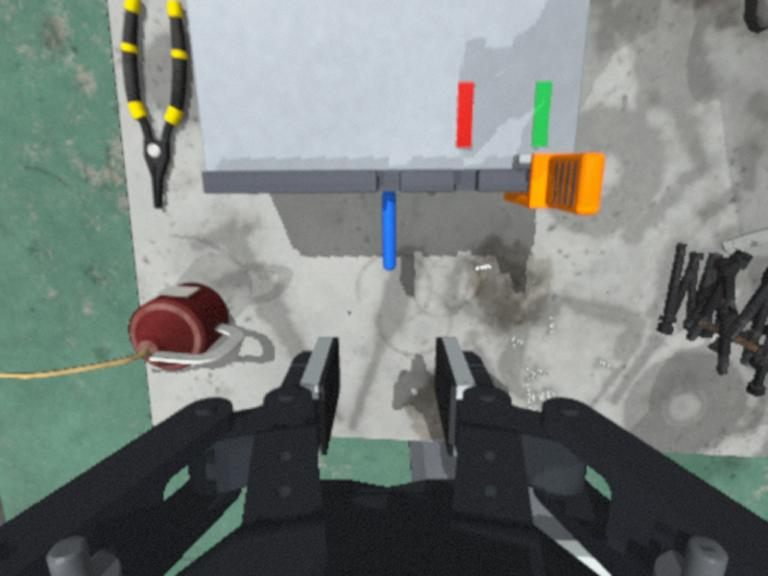

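The fin is level and in the same place as at the start. To make sure it is fully home, I give the fin's tip a short push with closed fingers.

```bash
python3 -m handwheel '[[0.038,0,0,0,0,0,0],[0,0.05,0,0,0,0,0],[0,0.05,0,0,0,0,0],[0,0.05,0,0,0,0,0],[0,0.048,0,0,0,0,0],[0,0,0,0,0,0,0]]' 40
python3 -m handwheel '[[-0.010,0,0,0,0,0,0],[-0.006,0,0,0,0,0,0],[-0.004,0,0,0,0,0,0],[0,0,0,0,0,0,0]]'
```

```text
time: 45.75
tool_pos: [0.5034, 0.2, 0.0862]
tcp_rot: [-0.078, 2.206, -2.206]
wrist_force: [-0.4, 0.6, 0.3]
width: -0.003
time: 46.25
tool_pos: [0.5296, 0.2031, 0.0933]
tcp_rot: [-0.062, 2.204, -2.195]
wrist_force: [0.1, -0.4, 0.6]
width: -0.003
```

```bash
python3 ang.py
```

```text
t 46.25 q [0.319 0.191 1.965 0.007 0.992 1.836] p [0.5296 0.2031 0.0933] F [ 0.1 -0.4  0.6] w -0.003
[[-0.999, -0.007, 0.05], [-0.05, 0.004, -0.999], [0.007, -1.0, -0.004]]
grasp [0.5297 0.203  0.112 ] rel [0.0741 0.092 ] rad 0.1181 tilt~ 0.289
```

```bash
python3 -m handwheel '[[-0.004,0,-0.001,0,0,0,0],[-0.004,0,0,0,0,0,0],[-0.003,0,0,0,0,0,0],[0,0,0,0,0,0,0]]';python3 -m handwheel '[[-0.004,0,0,0,0,0,0],[-0.003,0,0,0,0,0,0],[0,0,0,0,0,0,0]]'
```

```text
time: 46.75
tool_pos: [0.5324, 0.204, 0.0919]
tcp_rot: [-0.082, 2.209, -2.206]
wrist_force: [-22.4, -1.3, 18.2]
width: 0.004
time: 47.12
tool_pos: [0.5322, 0.2039, 0.0919]
tcp_rot: [-0.098, 2.215, -2.215]
wrist_force: [-42.1, -2.6, 36.0]
width: -0.005
```

The push met a rigid stop, so the bin is home. The force went higher than I intended, so I back off. Next I return the stop.

```bash
python3 -m handwheel '[[0.020,0,0,0,0,0.012,0],[0.01,-0.03,0,0,0,0.01,0],[0,-0.06,0,0,0,0,0.4],[0,-0.06,0,0,0,0,0.4],[-0.02,-0.03,0.03,0,0,0,0.4],[-0.03,0,0.03,0,0,0,0.4],[0,0,0,0,0,0,0.4],[0,0,0,0,0,0,0.4]]'
python3 - <<'E'
from fin import *
P=cloud(d);i=d["image"].astype(int);r,g,b=i[...,0],i[...,1],i[...,2]
m=(r>150)&(g>50)&(g<180)&(b<80)&(P[...,2]>.218)&(P[...,0]>.55);p=P[m]
print(cv2.minAreaRect(p[:,:2].astype(np.float32)),np.median(p[:,2]))
plan([0.6159,0.1090,0.262],-87.0,3)
E
```

```text
time: 48.12
tool_pos: [0.5666, 0.1451, 0.2718]
tcp_rot: [-0.042, 2.195, -2.186]
wrist_force: [0.8, 0.1, 0.4]
width: 0.4
fin n 371 X range [-0.1176 -0.0626]
top edge slope 0.0041 z at X=-.09 0.125 tip -0.1193
fin n 2742 X range [-0.1184 -0.0657]
top edge slope 0.0214 z at X=-.09 0.1252 tip -0.1201
t 48.12 q [0.207 0.063 1.761 0.002 1.305 1.727] p [0.5666 0.1451 0.2718] F [0.8 0.1 0.4] w 0.4
[[-0.999, 0.011, 0.05], [-0.05, 0.004, -0.999], [-0.012, -1.0, -0.004]]
fin n 499 X range [-0.1187 -0.0636]
top edge slope 0.0061 z at X=-.09 0.1249 tip -0.1191
((0.6154455542564392, 0.10916313529014587), (0.029459193348884583, 0.012173424474895), 2.970921277999878) 0.22535035907296752
from [0.5664 0.1454 0.2716] zang -87.1 turn about tool y deg -0.1 dist 0.062 tilt-fix [ 0.0037 -0.0019 -0.0115]
[-0.0158, 0.0033, 0.013, 0.0012, -0.0006, -0.0038]
[-0.0158, 0.0033, 0.013, 0.0012, -0.0006, -0.0038]
[-0.0158, 0.0033, 0.013, 0.0012, -0.0006, -0.0038]
```

```bash
python3 -m handwheel '[[-0.016,0.003,0.013,0.001,0,-0.004,0.5],[-0.016,0.003,0.013,0.001,0,-0.004,0.5],[-0.0165,0.003,0.0125,0.001,0,-0.004,0.5],[0,0,0,0,0,0,0.5]]'
python3 - <<'E'
from h import *
st();d=shot("wrist","w29.png",1.5);P=cloud(d);i=d["image"].astype(int);r,g,b=i[...,0],i[...,1],i[...,2]
m=(r>150)&(g>50)&(g<180)&(b<80)&(P[...,2]>.218)&(P[...,0]>.55);p=P[m]
rr=cv2.minAreaRect(p[:,:2].astype(np.float32));print(rr,np.median(p[:,2]))
plan([rr[0][0],rr[0][1],0.192],-87.0,2)
E
```

```text
time: 48.68
tool_pos: [0.6189, 0.1078, 0.2627]
tcp_rot: [-0.053, 2.197, -2.197]
wrist_force: [0.0, 0.1, -0.2]
width: 0.499
t 48.67 q [0.133 0.159 1.672 0.    1.311 1.655] p [0.6189 0.1078 0.2627] F [ 0.   0.1 -0.2] w 0.499
[[-0.999, -0.0, 0.048], [-0.048, 0.0, -0.999], [0.0, -1.0, -0.0]]
((0.6159422397613525, 0.10913550853729248), (0.02935364469885826, 0.012380574829876423), 2.0164549350738525) 0.22536069180175472
from [0.6182 0.1084 0.2629] zang -87.2 turn about tool y deg -0.2 dist 0.071 tilt-fix [ 0.0006 -0.0034  0.0003]
[0.0011, 0.0355, -0.0004, 0.0003, -0.0017, 0.0001]
[0.0011, 0.0355, -0.0004, 0.0003, -0.0017, 0.0001]
```

View pics/w29.png

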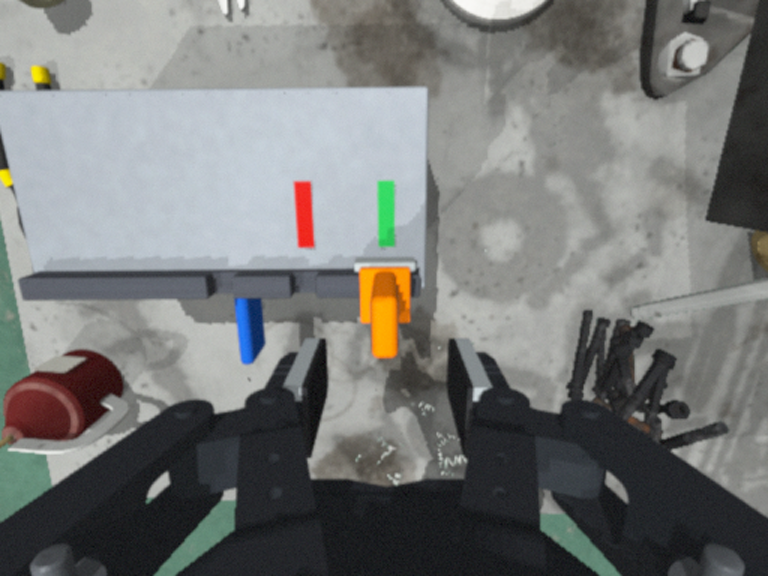

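The tab is centred at (385,310), so I pinch, lift and check.

```bash
python3 -m handwheel '[[0.001,0.0355,-0.0005,0,-0.001,0,0.5],[0.001,0.0355,0,0,-0.001,0,0.5],[0,0,0,0,0,0,0],[0,0,0,0,0,0,0],[0,0,0,0,0,0,0],[0,0,0,0,0,0,0]]' 50; python3 -m handwheel '[[0,-0.010,0,0,0,0,0],[0,-0.008,0,0,0,0,0],[0,0,0,0,0,0,0]]'
```

```text
time: 49.48
tool_pos: [0.6157, 0.1097, 0.1939]
tcp_rot: [-0.056, 2.195, -2.193]
wrist_force: [-3.8, 0.9, -0.6]
width: 0.134
time: 49.85
tool_pos: [0.6158, 0.1096, 0.2121]
tcp_rot: [-0.055, 2.195, -2.193]
wrist_force: [-3.2, -0.3, -0.9]
width: 0.13
```

```bash
python3 -m handwheel '[[0,0,-0.012,0,0,0,0],[0,0,-0.013,0,0,0,0],[0,0,-0.013,0,0,0,0],[0,0,-0.012,0,0,0,0],[0,0,0,0,0,0,0],[0,0,0,0,0,0,0]]'; python3 - <<'E'
from h import *
st();d=shot("wrist","w30.png",1.5)
E
```

```text
time: 50.6
tool_pos: [0.6129, 0.1598, 0.2107]
tcp_rot: [-0.057, 2.195, -2.193]
wrist_force: [-3.2, -0.0, -0.8]
width: 0.135
t 50.6 q [2.150e-01 1.990e-01 1.722e+00 1.000e-03 1.220e+00 1.733e+00] p [0.6129 0.1598 0.2107] F [-3.2 -0.  -0.8] w 0.135
[[-0.999, 0.001, 0.053], [-0.053, 0.001, -0.999], [-0.001, -1.0, -0.001]]
```

View pics/w30.png

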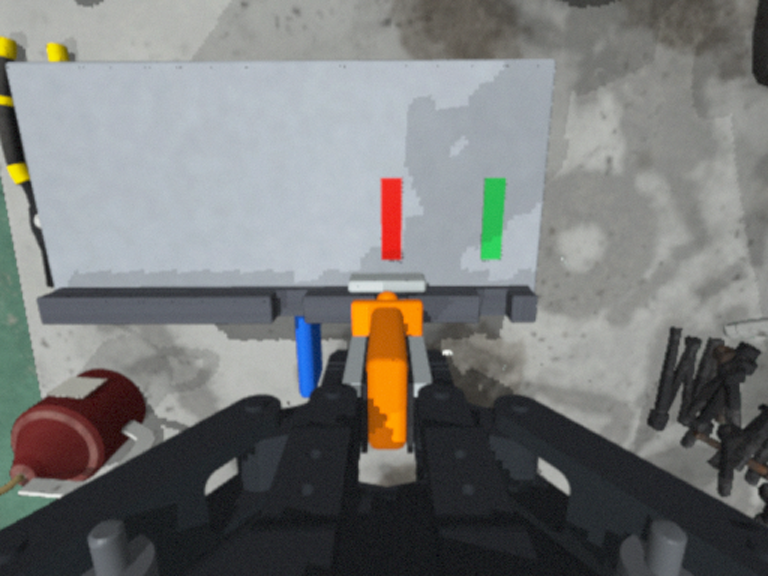

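```bash
python3 -m handwheel '[[0,0,0.001,0,0,0,0],[0,0.008,0,0,0,0,0],[0,0.009,0,0,0,0,0],[0,0.001,0,0,0,0,0],[0,0,0,0,0,0,0]]'
```

```text
time: 51.28
tool_pos: [0.6131, 0.1581, 0.1931]
tcp_rot: [-0.056, 2.195, -2.194]
wrist_force: [-5.6, -0.7, 2.6]
width: 0.132
```

```bash
python3 -m handwheel '[[0,0,0,0,0,0,0.5],[0,0,0,0,0,0,0.5],[0,0,0,0,0,0,0.5],[0,-0.04,0,0,0,0,0.5],[0,-0.04,0,0,0,0,0.5],[0.03,-0.02,0,0,0,0,0.5],[0.02,0,0,0,0,0,0.5],[0,0,0,0,0,0,0.5]]'; python3 - <<'E'
from fin import *
P=cloud(d);i=d["image"].astype(int);r,g,b=i[...,0],i[...,1],i[...,2]
m=(r>150)&(g>50)&(g<180)&(b<80)&(P[...,2]>.218)&(P[...,0]>.55);p=P[m]
print(cv2.minAreaRect(p[:,:2].astype(np.float32)),np.median(p[:,2]))
shot("scene","s31.png",4,(140,130,310,240));shot("top","t31.png",2.2,(130,50,480,262))
E
```

```text
time: 52.28
tool_pos: [0.5628, 0.1558, 0.2936]
tcp_rot: [-0.054, 2.194, -2.192]
wrist_force: [0.5, 0.7, -0.1]
width: 0.502
fin n 371 X range [-0.1176 -0.0626]
top edge slope 0.0041 z at X=-.09 0.125 tip -0.1193
fin n 2742 X range [-0.1184 -0.0657]
top edge slope 0.0214 z at X=-.09 0.1252 tip -0.1201
t 52.27 q [0.227 0.057 1.728 0.    1.354 1.745] p [0.5628 0.1558 0.2936] F [ 0.5  0.7 -0.1] w 0.502
[[-0.999, 0.003, 0.053], [-0.053, 0.001, -0.999], [-0.003, -1.0, -0.001]]
fin n 456 X range [-0.1184 -0.0622]
top edge slope 0.0255 z at X=-.09 0.125 tip -0.1187
((0.6127842664718628, 0.15865971148014069), (0.029399385675787926, 0.01181766763329506), 3.2681941986083984) 0.22527903038274685
```

View pics/w28.png

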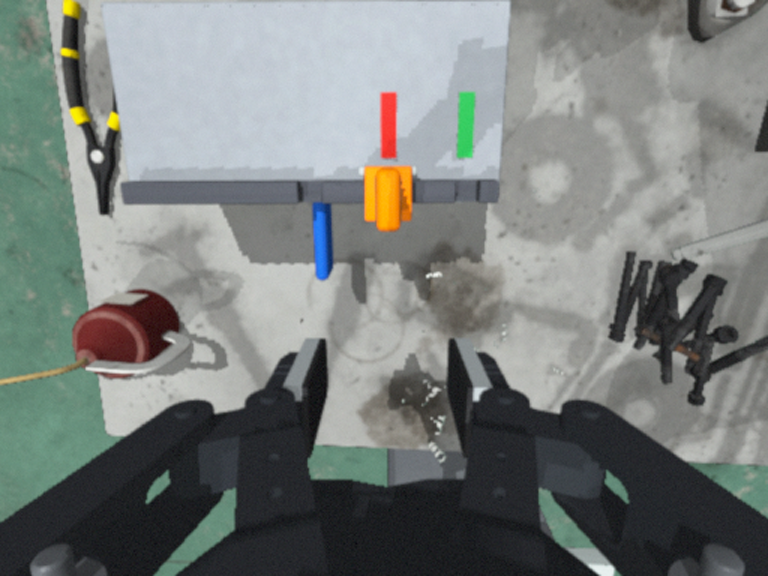

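View pics/s31.png

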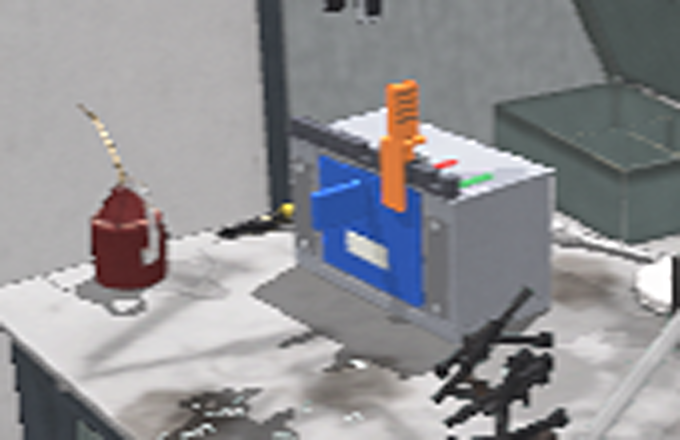

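View pics/t31.png

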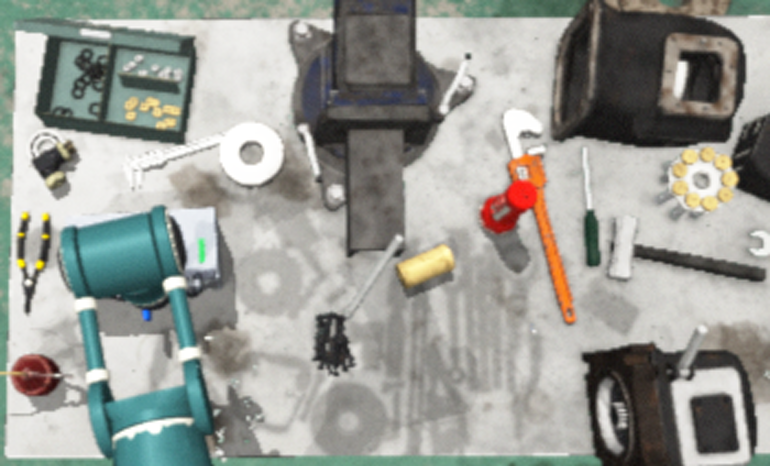

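The stop is back at (388,197) below the red stripe, at its starting height. The bin is shut, the can and bush are undisturbed, and no loose bolts are left. I hand the job in.

```bash
python3 -c "
from h import *
print(workorder.finish_job())"
```

```text
the job is handed in; nothing more can be done
None
```

The bin is restocked, shut and locked again, and I handed the job in at about 52 s. I lifted the stop into the green notch and tipped the bin to its stop. Then I put in all four loose fasteners: two silver bolts, one short black screw and the 70 mm black screw. After that I pushed the bin home and set the stop back in the red notch.

**Last checks:**
- **Stop:** its top is at (0.613, 0.159, 0.225) m, the same as at the start.
- **Bin:** the fin's tip and height match the start to about 1 mm, and a last push on its tip met a rigid stop.
- **Bolts:** all four were seen in the bin before it was closed, and the camera views showed no loose bolts left on the bench.
- **Oil can and brass bush:** they look undisturbed in the final pictures.

**What went wrong or stayed uncertain:**
- **Moved screw:** the short black screw was found a few centimetres from where I first saw it. I located it again and picked it up from there.
- **Rail contact:** when I released the second bolt, a finger pressed on the rail and the wrist force read about 35 N. I let go of the later ones from higher up.
- **Hard push:** the last push on the fin went higher than I meant, to about 42 N forward and 36 N upward (about 55 N combined). It was through the closed fingertips. If they count as the gripper's body, this is over the 40 N limit.
- **Click:** I could not confirm the click directly; I judged the bin home from its position and the rigid stop.

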